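# Put the glue dryer's batteries right and set its dial

## Task

Press the release tab of the cordless glue dryer inward and swing its battery cover open all the way. Turn end for end every battery stick that lies the wrong way round (all brass nubs must point to the hinge), and lay the spare stick from the table into a free bay the same way. Then shut the cover until it snaps, and after that turn the dial until its white pointer stands at the brass mark; leave the jar, the bottle and the mug standing where they are.

Things in the scene. Friction and masses are not known exactly. Their poses are not given: they have to be found in the camera images.
- dryer: The cordless glue dryer, a grey plastic unit fixed to the table, its tab side toward the robot within 12 degrees. Origin: on the table under the centre of its battery part; x to the dial (rightward), y from the tab side to the hinge side (away from the robot), z up. Battery part: x -105 to 105, y -85 to 80 mm, flat deck at z = 33 mm with four bays. At +x a shoulder (x 100 to 205, y -60 to 60, top z = 45 mm) carries the dial.
- bay_0 (a point): The bay nearest the dial (x = 75 mm in the dryer's frame): where the middle of a seated stick is, 45 mm above the table; axes as the dryer's; sticks lie along y, nub to +y (a coil spring stands at the -y end, a brass plate at the +y end). Low end stops, up to z = 46 mm, leave 3 mm play at each end.
- bay_3 (a point): Likewise for the bay farthest from the dial (x = -75 mm); the other two bays are at x = 25 and -25 mm, evenly between. Between the bays, only at 29 to 41 mm either side of the middle line y = 0, stand saddle blocks up to z = 43 mm that leave 27 mm for a stick; nearer the middle the deck is bare, with 26 mm of finger room between neighbouring sticks.
- tab (a joint): The release tab, a black ribbed push tab 46 mm long in x and 20 mm high, in the middle of the dryer's front (-y) flank: 0 at rest, grows to 0.008 m as it is pressed in along the dryer's +y. A spring resists with 3 N at rest and 5.6 N fully in; past about 5 mm it frees the cover, which a plunger then pops up by about 0.1 rad. It springs back by itself.
- tab_face (a point): Centre of the tab's outer face, 18 mm above the table; axes as the dryer's. The face stands 10 mm proud of the flank at rest.
- cover (a joint): The battery cover's hinge angle: 0 to 0.01 shut and snapped, about 0.1 popped up, 1.75 fully open (end stop). The hinge is stiff and the cover (0.15 kg) stays at any angle. From unlatched it must be pushed down with about 10 to 15 N near its free edge (against the plunger and the latch) until it snaps below 0.02.
- cover_hinge (a point): Middle of the cover's hinge line, at x = 0, y = 72, z = 45 mm in the dryer's frame; the line runs along the dryer's x. Axes turn with the cover. The cover swings its -y edge upward. Shut, its top is a flat plate at z = 66 mm, x -104 to 104 mm, y from -82 to 76 mm (dryer frame); skirts hang 28 mm below its top at the free edge and the ends.
- cover_handle (a point): Middle of the cover's handle, a round steel bar 10 mm thick and 84 mm long parallel to the hinge, on two end posts 26 mm (axis) above the cover's top; shut it is at x = 0, y = -45, z = 92 mm in the dryer's frame; 117 mm from the hinge along the cover and 47 mm above it; it can be pinched from above and rolls in the fingers as the cover swings.
- dial (a joint): Angle of the black dial: grows clockwise seen from above, 0 when the pointer is along the dryer's +y, range +-2.6, stays where it is left (friction 0.04 N m).
- dial_grip (a point): On the dial's axis (x = 154, y = 0 in the dryer's frame), at a good height to grip, 66 mm above the table: the dial is a 54 mm disc with an upright grip bar 46 mm long, 12 mm wide, rising from z = 56 to 76 mm; x runs along the bar to the pointer end, z up.
- dial_tip (a point): Tip of the dial's white pointer, 32 mm from the axis; x points outward along the pointer.
- mark (a joint): Angle of the brass mark on the rim of the dial plate, same sense and zero as the dial's; it is set beforehand and is not to be moved.
- mark_tip (a point): Inner tip of the brass mark, 35 mm from the dial's axis; x points outward from the axis. The mark is a 6 mm high brass clip.
- jar: White and green paste jar, 69 mm wide, 73 mm high, standing to the left of the dryer; a bystander. Origin under its centre.
- bottle: Brown dye bottle with black cap, 39 mm wide, 86 mm high, standing behind the dial; a bystander. Origin under its centre.
- cup: White mug, 92 mm wide, 124 mm with handle, 93 mm high, left of the dryer and farther back; a bystander. Origin under its centre.
- cell_a_mid (a point): One of the battery sticks that may lie in the bays at the start, either way round (absent in some runs): black square stick, 24 x 24 mm with 4 mm bevelled edges, 100 mm long in all, 0.08 to 0.17 kg. The point is the middle of its length, on its axis (12 mm above what it lies on); x points along the stick to its nub end.
- cell_a_nub (a point): End of that stick's brass nub (15 mm thick, 10 mm long; the other end is flat), 50 mm from the middle point; axes as the stick's.
- cell_b_mid (a point): One of the battery sticks that may lie in the bays at the start, either way round (absent in some runs): black square stick, 24 x 24 mm with 4 mm bevelled edges, 100 mm long in all, 0.08 to 0.17 kg. The point is the middle of its length, on its axis (12 mm above what it lies on); x points along the stick to its nub end.
- cell_b_nub (a point): End of that stick's brass nub (15 mm thick, 10 mm long; the other end is flat), 50 mm from the middle point; axes as the stick's.
- cell_c_mid (a point): One of the battery sticks that may lie in the bays at the start, either way round (absent in some runs): black square stick, 24 x 24 mm with 4 mm bevelled edges, 100 mm long in all, 0.08 to 0.17 kg. The point is the middle of its length, on its axis (12 mm above what it lies on); x points along the stick to its nub end.
- cell_c_nub (a point): End of that stick's brass nub (15 mm thick, 10 mm long; the other end is flat), 50 mm from the middle point; axes as the stick's.
- cell_d_mid (a point): The spare battery stick, lying loose on the table to the right of the dryer's dial at the start: black square stick, 24 x 24 mm with 4 mm bevelled edges, 100 mm long in all, 0.08 to 0.17 kg. The point is the middle of its length, on its axis (12 mm above what it lies on); x points along the stick to its nub end.
- cell_d_nub (a point): End of that stick's brass nub (15 mm thick, 10 mm long; the other end is flat), 50 mm from the middle point; axes as the stick's.
Mind the look-alikes: they are no part of the job. Leave any pink look-alike of the part that bears cell_d_mid alone.

How it is judged:
By the outcome, as a careful person would: the job done as asked, in the order asked, and still so for the second after the job is handed in, with the robot touching nothing.
Of cell_a, cell_b, cell_c only 2 to 3 are there at a start; the rules pass over those that are not, and their reading is None.
At some moment in a run one of cell_d may be knocked a few centimetres aside while the robot is not near it.
Once in a run the grip may slacken for a moment while it holds something.
It also fails if it takes over 210 s, if anything falls off the work surface, if the arm or the gripper's body presses on something with over 40 N, if the wrist force passes 120 N, or if a joint passes its speed limit or range.

## Robot

A 6-joint arm with a two-finger parallel gripper is mounted at the origin on a cart in front of the work surface, level with it; the furniture and walls round the work are solid. World frame = base frame: x ahead of the robot, y to its left, z up, the work surface at z = 0. Lengths are in m, angles in rad, forces in N, time in s.
With the tool pointing down it reaches from about 0.3 to 0.85 m from the base axis. Payload 4.2 kg.
Tool frame: the origin (TCP) lies at the very end of the fingers, on their centre line; the grasp point (between the pads) lies 19 mm behind it; z points along the fingers, y is the line along which they close (so a half turn about z gives the same grasp; the last joint's range is limited). The gripper opens to 91 mm and grips with 3 to 60 N. Pads are 32 mm wide; open, the fingers measure 118 mm over their backs; the gripper's body (76 mm by 178 mm) begins 60 mm behind the grasp point.
Start: joints at [-1.299, 0.32, 1.565, -0, 1.257, -0.02], TCP at [0.165, -0.551, 0.214] pointing down, gripper open.
Joint ranges: [-3.11, 3.11], [-0.84, 2.01], [0.21, 2.61], [-1.34, 4.49], [0.05, 2.63], [-2.56, 2.56]. Speed limits (rad/s): [2.57, 2.57, 3.14, 3.14, 3.14, 3.14].

## Interface

Orientations are given as a unit quaternion [w, x, y, z].
In Python, from rig import * gives the robot as it stands.
- The arm moves only by the tool step_arm, never from a script. Its argument "increments" is a list of rows, each a list of 4 numbers: the shift along the tool's x, y, z in units of 0.2 m (1.0 is 0.2 m), then the turn about the tool's z in units of 30 degrees (1.0 is 30 degrees). A call has 1 to 12 rows; each row is the pose to reach, as a shift and turn from the pose commanded when the call began, along the tool's axes at that moment; what a row does not reach only later rows make up. A row lasts 1/8 s, in which the tool goes at most 62.5 mm and 10.7 degrees, less where a joint would pass 70% of its speed; a pose out of reach is approached as far as the arm can. A call with a number of a shift or a turn outside -1 to 1 is refused whole. A call with a gripper value outside its range is refused whole. "hand" is the closure, from -1 (fully open) to 1 (shut), set as the call begins (left out, the last holds). The fingers move at their own pace and stop on an object; the grip force is fixed at half the most. Time passes only in rows, so rows that repeat a pose let the fingers close. It gives the time, the measured TCP pose, the force, the opening and the grip force at its end, in the units of the state.
- read_state(): the state, without advancing time (a new reading comes with each control period).
- grab_frame(name): name is "scene" or "top" or "wrist"; returns a dict with "pixels" (400x640x3 uint8, red, green, blue), "range_z" (400x640 float32, m along the optical axis (not along the pixel's ray), 0 where there is no reading), "mtx" (3x3 intrinsics, pixels), "rvec" (rotation vector, rad) and "tvec" (3), from world to camera coordinates, as OpenCV has them; the wrist camera has in their place "T_tool_cam" (4x4, takes a point from camera to tool coordinates, whose origin is the TCP and whose axes are the flange's). Camera axes: x right, y down, z forward; pixel columns grow to the right and rows downward; lengths in m; the calibration is good to about 2 mm. The wrist camera is an equidistant fisheye: a pixel r from the principal point sees the ray r / f radians off the axis. A picture is of the moment at which its call begins: read the wrist's pose just before it.
- close_job(): hands the job in; it is judged then, once.
The state is a dict: "time": time; "q": joint angles; "qvel": joint speeds; "tau": joint torques, N m; "ee_pos": TCP position; "tcp_rot": TCP orientation; "ft_force": force on the tool from outside, world axes, zero at the start; "wrist_torque": the same for the moment, N m; "width": finger opening in m; "grasp_force": force on a finger pad.
Only numpy, scipy, OpenCV 4.12 (cv2) and the standard library are available. Lean on these libraries where they do the work, as an engineer would, in place of code of your own. Each camera call takes 0.05 s, during which the arm holds its last target. There are 200 camera calls.

## Working session

There is one attempt and no reset: what is moved stays moved. The work goes in short steps, Python scripts to look and compute and a tool call to move; the robot and the scene stay as the last step left them, time stands still between calls to the robot, and variables do not carry over. Pictures are saved under pics/ and viewed, at most 14 in all, crops included, and the job is handed in when it is done.

Besides the shell and the picture viewer there is one more tool, called after "Emit:" as name(argument=value, ...), one argument or row to a line, values as JSON. step_arm: Moves the arm, as the interface text tells. Its arguments: {"type":"object","properties":{"increments":{"type":"array","items":{"type":"array","items":{"type":"number"}}},"hand":{"type":"number"}},"required":["increments"]}

```bash
ls; mkdir -p pics
cat > h.py <<'E'
from rig import *
import numpy as np, cv2
from scipy.spatial.transform import Rotation as R
def save(n,im,s=1,crop=None):
    if crop: im=im[crop[1]:crop[3],crop[0]:crop[2]]
    im=cv2.resize(im,None,fx=s,fy=s,interpolation=cv2.INTER_CUBIC)
    cv2.imwrite('pics/'+n+'.png',im[:,:,::-1])
def world(f,u,v,z=None):
    K=f['mtx'];Rm=cv2.Rodrigues(np.array(f['rvec'],float))[0];t=np.array(f['tvec']).ravel()
    ray=Rm.T@np.linalg.inv(K)@[u,v,1];c=-Rm.T@t
    if z is None: return c+ray*f['range_z'][int(round(v)),int(round(u))]
    return c+ray*(z-c[2])/ray[2]
def proj(f,p):
    return cv2.projectPoints(np.array(p,float).reshape(-1,3),np.array(f['rvec'],float),np.array(f['tvec'],float),f['mtx'],None)[0].reshape(-1,2)
E
python3 - <<'E'
from h import *
import pickle
for n in('scene','top'):
    f=grab_frame(n);save(n+'0',f['pixels'],1.25);pickle.dump(f,open(n+'0.pkl','wb'))
s=read_state();print(s)
E
```

```text
pics
{'time': 0.1, 'q': array([-1.29895573e+00,  3.20232207e-01,  1.56556224e+00, -5.19381739e-05,
        1.25737289e+00, -1.99682662e-02]), 'qvel': array([ 0.0009706 , -0.00029208, -0.00217065,  0.00129592, -0.00130085,
        0.00033193]), 'tau': array([-1.70027929e-04, -4.13332200e+01, -2.32509667e+01,  7.28845038e-02,
        4.21768532e-02, -4.47350931e-05]), 'ee_pos': array([ 0.16530097, -0.55025971,  0.21319989]), 'tcp_rot': array([-7.78003830e-04,  9.89373344e-01,  1.45395208e-01, -1.23394916e-04]), 'ft_force': array([ 0.26656931, -1.02961197, -0.85956628]), 'wrist_torque': array([ 0.0110197 ,  0.03744878, -0.02848835]), 'grasp_force': 0.0, 'width': 0.09143348937896083}
```

View pics/scene0.png

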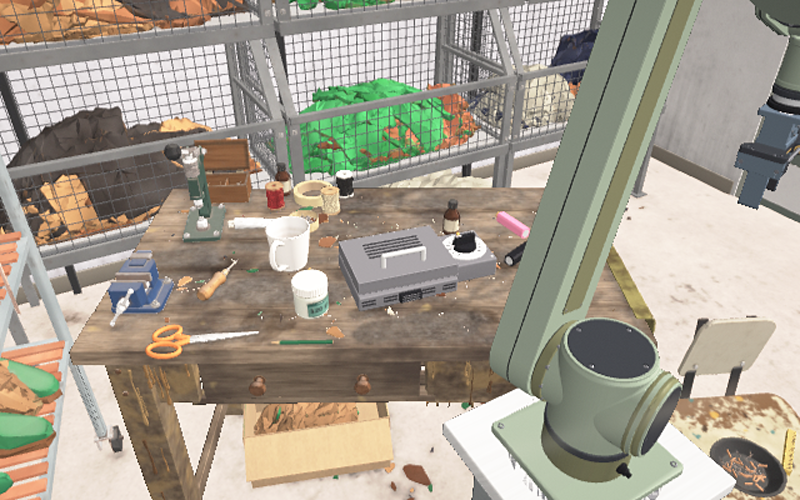

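View pics/top0.png

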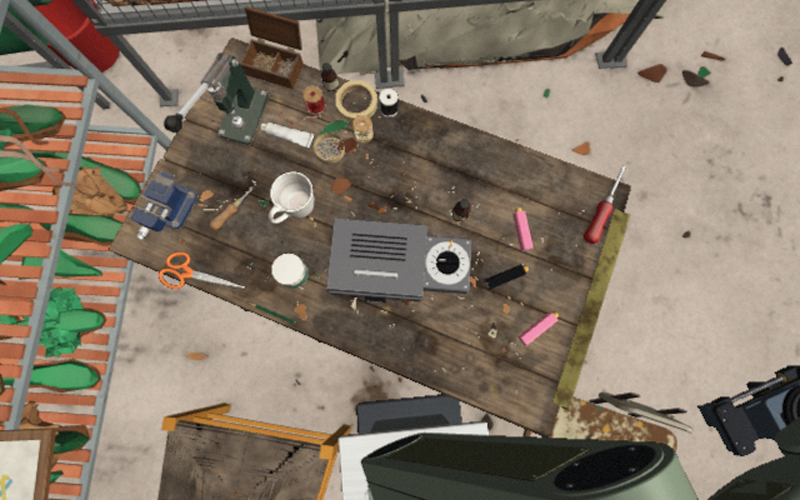

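Top view (800x500): the dryer is at about (378,260), the dial at (447,263) and the tab at (376,298). Candidates for the spare stick are the black one at (508,276) and the pink look-alikes at (523,230) and (540,328). The spare is the black one, with its nub at the right end. The jar is at (289,270), the mug at (292,195) and the bottle at (461,210). Next is a close crop to check the choice.

Run:
```python
import pickle
from h import *
f=pickle.load(open('top0.pkl','rb'));save('crop',f['pixels'],4,(255,165,453,285))
```

```text
(no output)
```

View pics/crop.png

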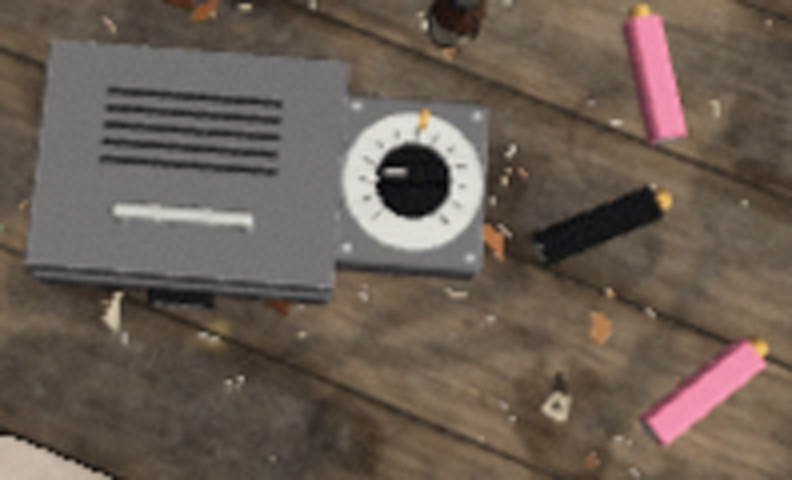

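The crop confirms it: the black spare runs from (540,250) to its brass nub at (665,200). The pointer is at about (405,172) and points left; the brass mark is at (424,120).

```bash
cat >> h.py <<'E'
def fit(L,W):
    L=np.array(L,float)[:,:2];W=np.array(W)[:,:2]
    l=L-L.mean(0);w=W-W.mean(0)
    a=np.arctan2((l[:,0]*w[:,1]-l[:,1]*w[:,0]).sum(),(l*w).sum())
    M=np.array([[np.cos(a),-np.sin(a)],[np.sin(a),np.cos(a)]])
    t=W.mean(0)-M@L.mean(0);return a,t,W-(L@M.T+t)
E
python3 - <<'E'
import pickle
from h import *
f=pickle.load(open('top0.pkl','rb'))
c=lambda u,v,z:world(f,255+(u+.5)/4-.5,165+(v+.5)/4-.5,z)
L=[(-.104,.076),(.104,.076),(-.104,-.082),(.104,-.082),(-.042,-.045),(.042,-.045),(.154,0)]
P=[(50,42,.066),(348,63,.066),(28,265,.066),(333,290,.066),(118,210,.095),(253,221,.095),(413,181,.046)]
W=np.array([c(*p) for p in P]);a,t,r=fit(L,W);print(a,np.degrees(a),t,(r*1000).round(1))
M=np.array([[np.cos(a),-np.sin(a)],[np.sin(a),np.cos(a)]])
D=lambda x,y:(M@[x,y]+t).round(4)
for n,p in dict(tab=(0,-.095),handle=(0,-.045),dial=(.154,0),b0=(.075,0),b3=(-.075,0)).items():print(n,D(*p))
inv=lambda p:(M.T@(p[:2]-t)).round(4)
print('mark',inv(c(424,120,.048)),'ptr',inv(c(385,172,.06)),inv(c(405,172,.06)))
A=c(540,250,.020);B=c(667,199,.012);print('spare',A,B,(A+B)/2,np.degrees(np.arctan2(*(B-A)[1::-1])))
# depth check cover top and spare top
for u,v in((200,120),(200,240),(600,225),(450,180)):print(c(u,v,0)*0+world(f,255+u/4,165+v/4))
for n,u,v in(('jar',290,270),('bottle',461,210),('cup',292,195)):print(n,world(f,u/1.25,v/1.25))
E
```

```text
-1.7419244277232897 -99.80491793928572 [0.51685389 0.03843248] [[-1.3  0.1]
 [-0.7  1.8]
 [ 1.1 -1.9]
 [ 0.2  2. ]
 [ 1.1  0.7]
 [-0.4 -3.8]
 [-0.1  1.1]]
tab [0.4232 0.0546]
handle [0.4725 0.0461]
dial [ 0.4906 -0.1133]
b0 [ 0.5041 -0.0355]
b3 [0.5296 0.1123]
mark [0.1582 0.043 ] ptr [0.1324 0.0017] [0.146  0.0027]
spare [ 0.43808007 -0.19768157  0.02      ] [ 0.46658733 -0.29384443  0.012     ] [ 0.4523337 -0.245763   0.016    ] -73.48766867919441
[0.54215897 0.02889078 0.06463159]
[0.45908653 0.03614307 0.06831768]
[ 0.44997536 -0.24226192  0.02266239]
[ 0.48795543 -0.13884581  0.04414879]
jar [0.50204037 0.2290543  0.07032468]
bottle [ 0.60186664 -0.15445345  0.06446857]
cup [0.69456015 0.22909935 0.00605688]
```

```bash
cat >> h.py <<'E'
A=-1.7419;T=np.array([.51685,.03843])
import os,json
if os.path.exists('dry.json'): A,T=json.load(open('dry.json'));T=np.array(T)
def M(): return np.array([[np.cos(A),-np.sin(A)],[np.sin(A),np.cos(A)]])
def D(x,y,z): return np.array([*(M()@[x,y]+T),z])
def inv(p): return np.array([*(M().T@(np.array(p)[:2]-T)),p[2]])
def pose():
    s=read_state();q=s['tcp_rot'];r=R.from_quat([q[1],q[2],q[3],q[0]]);return s,np.array(s['ee_pos']),r.as_matrix()
def yaw(m): return np.degrees(np.arctan2(m[1,0],m[0,0]))
def rel(targets,yaws,p=None,m=None):
    """increments to dryer-frame/world targets from present pose"""
    if p is None: s,p,m=pose()
    y0=yaw(m);c,s_=np.cos(np.radians(y0)),np.sin(np.radians(y0))
    Rm=np.array([[c,s_,0],[s_,-c,0],[0,0,-1.]])
    for t,y in zip(targets,yaws):
        d=Rm.T@(np.array(t)-p)/.2;print(np.append(d,(y0-y)/30).round(3).tolist())
def st():
    s,p,m=pose();print('t',round(s['time'],2),'world',p.round(4),'dry',inv(p).round(4),'yaw-A',round((yaw(m)-np.degrees(A))%360,2),'tilt',np.degrees(np.arccos(-m[2,2])).round(2),'F',np.round(s['ft_force'],1),'w',round(s['width'],4),'gf',s['grasp_force'],'q6',s['q'][5].round(2))
Y=np.degrees(A)+90
E
python3 - <<'E'
from h import *
st();rel([D(0,-.15,.18)],[Y])
print(D(0,-.15,.18),D(0,-.103,.015))
E
```

```text
t 0.1 world [ 0.1653 -0.5503  0.2132] dry [ 0.64   -0.2462  0.2132] yaw-A 116.52 tilt 0.09 F [ 0.3 -1.  -0.9] w 0.0914 gf 0.0 q6 -0.02
[1.859, -2.648, 0.166, 0.884]
[0.36904038 0.0639705  0.18      ] [0.41535406 0.05596781 0.015     ]
```

Emit:
step_arm(
  increments=[
    [0.62, -0.88, 0.05, 0],
    [0.62, -0.88, 0.05, 0],
    [0.62, -0.88, 0.05, 0],
    [0.62, -0.88, 0.05, 0],
    [0.62, -0.88, 0.05, 0],
    [0.62, -0.88, 0.05, 0],
  ],
  hand=1,
)

```text
time: 0.85
ee_pos: [0.2336, -0.3474, 0.2041]
tcp_rot: [0.001, 0.989, 0.145, -0.0]
ft_force: [1.0, 0.2, 0.3]
width: 0.034
grasp_force: 0.0
```

Emit:
step_arm(
  increments=[
    [0.62, -0.88, 0.05, 0],
    [0.62, -0.88, 0.05, 0],
    [0.62, -0.88, 0.05, 0],
    [0.62, -0.88, 0.05, 0],
    [0.62, -0.88, 0.05, 0],
    [0.62, -0.88, 0.05, 0],
  ],
)

```text
time: 1.6
ee_pos: [0.302, -0.1436, 0.194]
tcp_rot: [0.0, 0.989, 0.145, -0.0]
ft_force: [-0.7, -0.6, -0.8]
width: 0.0004
grasp_force: 0.0
```

Emit:
step_arm(
  increments=[
    [0.62, -0.88, 0.05, 0.88],
    [0.62, -0.88, 0.05, 0.88],
    [0.62, -0.88, 0.05, 0.88],
    [0.62, -0.88, 0.05, 0.88],
    [0.62, -0.88, 0.05, 0.88],
    [0.62, -0.88, 0.05, 0.88],
    [0.62, -0.88, 0.05, 0.88],
  ],
)

```text
time: 2.48
ee_pos: [0.3696, 0.0603, 0.1838]
tcp_rot: [0.0, 0.996, -0.086, -0.0]
ft_force: [0.3, 0.4, -0.7]
width: 0.0005
grasp_force: 0.0
```

Run:
```python
from h import *
import pickle
st()
s,p,m=pose();f=grab_frame('wrist');f['p']=p;f['m']=m;pickle.dump(f,open('w1.pkl','wb'));save('w1',f['pixels'],1.25)
print(f['mtx'],f['T_tool_cam'])
rel([D(0,-.13,.06),D(0,-.13,.015),D(0,-.111,.015),D(0,-.103,.015)],[Y]*4)
```

```text
t 2.48 world [0.3696 0.0603 0.1838] dry [ 0.0035 -0.1488  0.1838] yaw-A 89.99 tilt 0.06 F [ 0.3  0.4 -0.7] w 0.0005 gf 0.0 q6 1.87
[[309.70691629   0.         323.19831727]
 [  0.         309.70691629 198.39062089]
 [  0.           0.           1.        ]] [[-9.79202814e-04 -9.72501796e-01 -2.32893319e-01  6.57918563e-02]
 [ 9.99999225e-01 -1.13124023e-03  5.19255345e-04  9.22877292e-04]
 [-7.68435047e-04 -2.32892630e-01  9.72502150e-01 -1.70982765e-01]
 [ 0.00000000e+00  0.00000000e+00  0.00000000e+00  1.00000000e+00]]
[0.094, -0.018, 0.619, -0.001]
[0.094, -0.018, 0.844, -0.001]
[0.189, -0.018, 0.844, -0.001]
[0.229, -0.018, 0.844, -0.001]
```

View pics/w1.png

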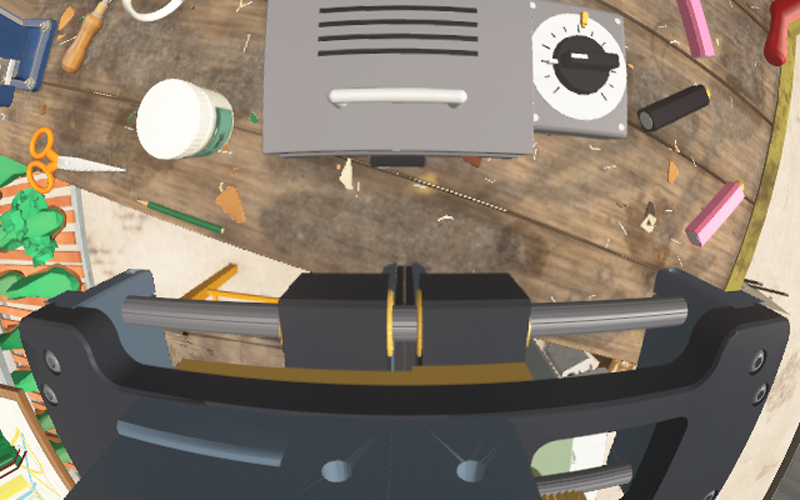

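The wrist view lines up with the dryer: cover front edge (263,153) to (532,153), handle (331,97) to (465,97), tab (397,160) and dial (575,66). I'll refit the dryer pose from these.

```bash
cat >> h.py <<'E'
def wworld(f,u,v,z,s=1.25):
    """wrist pixel (in view scaled by s) -> world at height z; f has p,m"""
    K=f['mtx'];d=np.array([(u+.5)/s-.5-K[0,2],(v+.5)/s-.5-K[1,2]]);r=np.linalg.norm(d);th=r/K[0,0]
    ray=np.array([*(d/r*np.sin(th)),np.cos(th)]);C=f['T_tool_cam']
    w=f['m']@C[:3,:3]@ray;o=f['p']+f['m']@C[:3,3];return o+w*(z-o[2])/w[2]
def wgrab(n):
    import pickle
    s,p,m=pose();f=grab_frame('wrist');f['p']=p;f['m']=m;pickle.dump(f,open(n+'.pkl','wb'));save(n,f['pixels'],1.25);return f
E
python3 - <<'E'
from h import *
import pickle
f=pickle.load(open('w1.pkl','rb'))
L=[(-.104,-.082),(.104,-.082),(-.038,-.045),(.038,-.045),(.154,0),(0,-.095)]
P=[(263,152,.066),(532,152,.066),(331,97,.092),(465,97,.092),(576,68,.046),(397.5,165,.013)]
W=np.array([wworld(f,*p) for p in P]);a,t,r=fit(L,W);print(np.degrees(a),t,(r*1000).round(1))
print([inv(w).round(4).tolist() for w in W])
E
```

```text
-100.57429099847421 [0.52120092 0.03766181] [[ 0.2 -1.1]
 [ 2.3 -0.3]
 [ 0.5  6.1]
 [-1.4 -8.4]
 [-2.1  4. ]
 [ 0.5 -0.4]]
[[-0.1041, -0.0758, 0.066], [0.1028, -0.0766, 0.066], [-0.0447, -0.0406, 0.092], [0.0459, -0.0411, 0.092], [0.1504, -0.0004, 0.046], [-0.0009, -0.09, 0.013]]
```

Emit:
step_arm(
  increments=[
    [0.09, -0.015, 0.62, 0],
    [0.09, -0.015, 0.62, 0],
    [0.09, -0.015, 0.62, 0],
    [0.09, -0.015, 0.84, 0],
    [0.09, -0.015, 0.84, 0],
    [0.16, -0.015, 0.84, 0],
    [0.18, -0.015, 0.84, 0],
    [0.19, -0.015, 0.84, 0],
    [0.2, -0.015, 0.84, 0],
    [0.205, -0.015, 0.84, 0],
  ],
)

```text
time: 3.78
ee_pos: [0.4093, 0.0581, 0.0159]
tcp_rot: [0.0, 0.996, -0.084, -0.001]
ft_force: [-2.9, 1.3, 2.2]
width: 0.0004
grasp_force: 2.0
```

```bash
python3 -c "
from h import *
st()"
```

```text
t 3.77 world [0.4093 0.0581 0.0159] dry [-0.0011 -0.1093  0.0159] yaw-A 90.11 tilt 0.16 F [-2.9  1.3  2.2] w 0.0004 gf 1.9919127455796115 q6 1.85
```

Emit:
step_arm(
  increments=[
    [0.01, 0, 0, 0],
    [0.02, 0, 0, 0],
    [0.03, 0, 0, 0],
    [0.035, 0, 0, 0],
    [0.035, 0, 0, 0],
  ],
)

```text
time: 4.4
ee_pos: [0.4159, 0.0568, 0.0156]
tcp_rot: [0.0, 0.996, -0.084, -0.002]
ft_force: [-4.7, 1.6, 2.8]
width: 0.0005
grasp_force: 2.4
```

Run:
```python
from h import *
st()
f=grab_frame('top');z=[world(f,int(proj(f,D(x,-.045+.0,.066))[0][0]),int(proj(f,D(x,-.07,.066))[0][1])) for x in(-.08,0,.08)]
for w in z:print(inv(w).round(4))
```

```text
t 4.4 world [0.4159 0.0568 0.0156] dry [-0.0009 -0.1026  0.0156] yaw-A 90.12 tilt 0.2 F [-4.7  1.6  2.8] w 0.0005 gf 2.3811549274250865 q6 1.85
[-0.0357 -0.1152  0.389 ]
[ 0.0185 -0.1148  0.3874]
[ 0.0788 -0.0773  0.1338]
```

Emit:
step_arm(
  increments=[
    [0.01, 0, 0, 0],
    [0.015, 0, 0, 0],
    [0.015, 0, 0, 0],
    [0.015, 0, 0, 0],
  ],
)

```text
time: 4.95
ee_pos: [0.4172, 0.0565, 0.0154]
tcp_rot: [0.0, 0.996, -0.085, -0.003]
ft_force: [-8.4, 2.9, 6.5]
width: 0.0004
grasp_force: 4.6
```

Emit:
step_arm(
  increments=[
    [-0.1, 0, 0, 0],
    [-0.2, 0, 0, 0],
    [-0.25, 0, 0, 0],
    [-0.25, 0, -0.5, 0],
    [-0.25, 0, -0.8, 0],
    [-0.25, 0, -0.8, 0],
    [-0.25, 0, -0.8, 0],
  ],
)

```text
time: 5.82
ee_pos: [0.3744, 0.0651, 0.1788]
tcp_rot: [-0.001, 0.996, -0.084, 0.005]
ft_force: [0.3, -1.5, -0.6]
width: 0.0006
grasp_force: 0.0
```

Run:
```python
from h import *
st();wgrab('w2')
f=grab_frame('scene')
# cover top depth samples
g=np.array([world(f,u,v) for u in range(275,370) for v in range(178,235)])
d=np.array([inv(w) for w in g]);k=(abs(d[:,0])<.09)&(d[:,2]>.05)&(d[:,1]<-.055)&(d[:,1]>-.079);print(k.sum(),np.median(d[k],0))
```

```text
t 5.83 world [0.3744 0.0651 0.1788] dry [-0.002  -0.1449  0.1788] yaw-A 90.13 tilt 0.55 F [ 0.3 -1.5 -0.6] w 0.0006 gf 0.0 q6 1.88
937 [-0.00472834 -0.0746627   0.07473878]
```

View pics/w2.png

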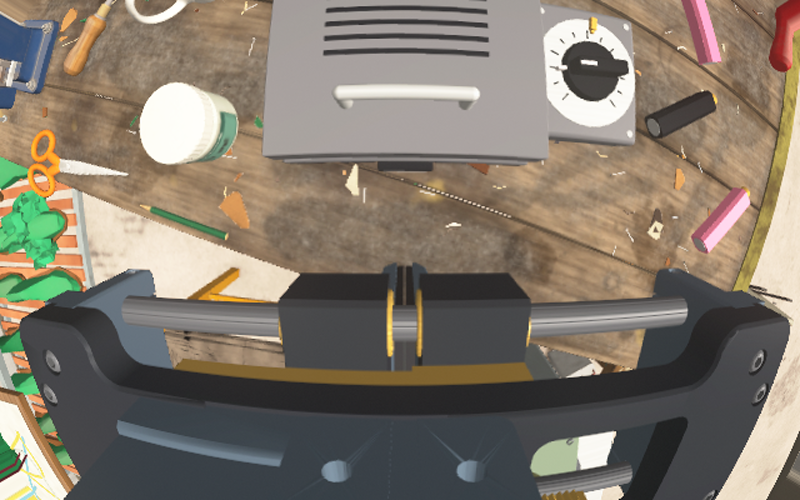

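Popped: the cover appears wider and its skirt gap is visible at the front edge (265,157) to (548,160). Next I pinch the handle.

```bash
echo '[-1.7419,[0.5188,0.0381]]' > dry.json
cat >> h.py <<'E'
def plan(calls):
    """calls: list of lists of (x,y,z dryer, yaw rel to dryer x in deg); prints rows"""
    s,p,m=pose()
    for rows in calls:
        print('--');T_=[D(*r[:3]) for r in rows];y=[]
        y0=yaw(m)
        for r in rows:
            t=np.degrees(A)+r[3];y.append(y0+(t-y0+180)%360-180)
        rel(T_,y,p,m)
        p=T_[-1];a=np.radians(y[-1]);m=np.array([[np.cos(a),np.sin(a),0],[np.sin(a),-np.cos(a),0],[0,0,-1]])
def arc(th,r=.1261,e=.382): return 0,.072-r*np.cos(e+th),.045+r*np.sin(e+th)
E
python3 - <<'E'
from h import *
plan([[(0,-.11,.2,120)],[(0,-.07,.2,150)],[(0,-.0397,.18,180)],[(0,-.0397,.0915,180)]])
E
```

```text
--
[0.198, 0.006, -0.122, -0.996]
--
[0.173, 0.1, 0.0, -1.0]
--
[0.076, 0.131, 0.1, -1.0]
--
[0.0, 0.0, 0.442, 0.0]
```

Emit:
step_arm(
  increments=[
    [0.2, 0.005, -0.12, -1],
    [0.2, 0.005, -0.12, -1],
    [0.2, 0.005, -0.12, -1],
    [0.2, 0.005, -0.12, -1],
  ],
  hand=0.2,
)

```text
time: 6.42
ee_pos: [0.4099, 0.0569, 0.1981]
tcp_rot: [-0.0, 0.984, 0.175, -0.002]
ft_force: [0.7, 0.4, -0.4]
width: 0.0361
grasp_force: 0.0
```

Emit:
step_arm(
  increments=[
    [0.175, 0.1, 0, -1],
    [0.175, 0.1, 0, -1],
    [0.175, 0.1, 0, -1],
    [0.175, 0.1, 0, -1],
  ],
)

```text
time: 6.92
ee_pos: [0.4499, 0.0504, 0.1989]
tcp_rot: [-0.0, 0.906, 0.423, -0.001]
ft_force: [0.2, 0.4, 1.5]
width: 0.0369
grasp_force: 0.0
```

Emit:
step_arm(
  increments=[
    [0.075, 0.13, 0.1, -1],
    [0.075, 0.13, 0.1, -1],
    [0.075, 0.13, 0.1, -1],
    [0.075, 0.13, 0.1, -1],
    [0.075, 0.13, 0.1, -1],
  ],
)

```text
time: 7.55
ee_pos: [0.4798, 0.0454, 0.1797]
tcp_rot: [-0.0, 0.765, 0.644, -0.0]
ft_force: [0.7, -0.7, 0.4]
width: 0.0364
grasp_force: 0.0
```

Run:
```python
from h import *
st();wgrab('w3')
plan([[(0,-.0397,.0915,180)]])
```

```text
t 7.55 world [0.4798 0.0454 0.1797] dry [-0.0006 -0.0397  0.1797] yaw-A 179.91 tilt 0.02 F [ 0.7 -0.7  0.4] w 0.0364 gf 0.0 q6 0.24
--
[-0.003, -0.0, 0.442, -0.001]
```

View pics/w3.png

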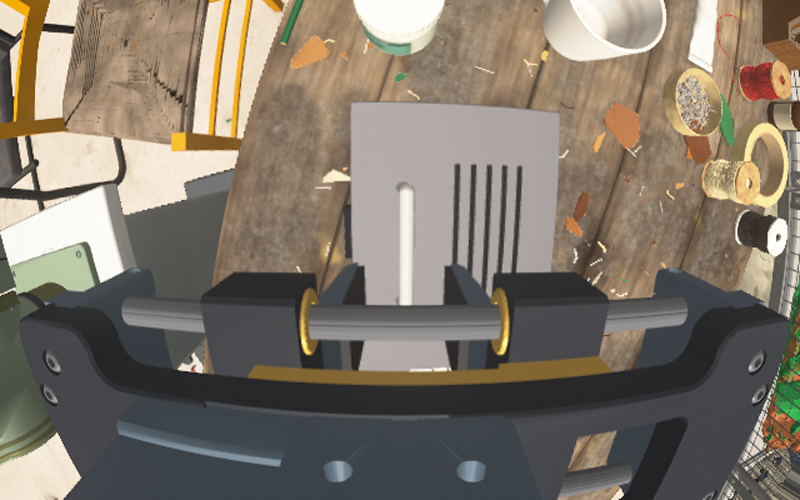

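The handle bar at column 405 is centred between the fingers (center about 404). I go down and close.

Emit:
step_arm(
  increments=[
    [0, 0, 0.25, 0],
    [0, 0, 0.35, 0],
    [0, 0, 0.44, 0],
    [0, 0, 0.44, 0],
    [0, 0, 0.44, 0],
  ],
)

```text
time: 8.22
ee_pos: [0.4805, 0.0454, 0.0926]
tcp_rot: [0.0, 0.765, 0.645, 0.001]
ft_force: [0.1, -0.5, 0.0]
width: 0.0364
grasp_force: 0.0
```

Emit:
step_arm(
  increments=[
    [0, 0, 0, 0],
    [0, 0, 0, 0],
    [0, 0, 0, 0],
    [0, 0, 0, 0],
    [0, 0, 0, 0],
  ],
  hand=1,
)

```text
time: 8.85
ee_pos: [0.4809, 0.0453, 0.0924]
tcp_rot: [0.001, 0.764, 0.645, 0.001]
ft_force: [2.5, -1.3, 0.1]
width: 0.0093
grasp_force: 30.0
```

Run:
```python
from h import *
st()
s,p,m=pose();q=inv(p)
b=np.array(arc(.1))
for rng in (np.linspace(.17,.87,12),np.linspace(.92,1.4,10),np.linspace(1.45,1.77,8)):
    print('--')
    rel([D(*(q+np.array(arc(t))-b)) for t in rng],[yaw(m)]*len(rng),D(*q),m)
    q=q+np.array(arc(rng[-1]))-b;b=np.array(arc(rng[-1]))
```

```text
t 8.85 world [0.4809 0.0453 0.0924] dry [-0.0006 -0.0386  0.0924] yaw-A 180.11 tilt 0.13 F [ 2.5 -1.3  0.1] w 0.0093 gf 30.00297725200653 q6 0.24
--
[-0.0, 0.022, -0.038, 0.0]
[-0.0, 0.044, -0.072, 0.0]
[-0.0, 0.068, -0.104, 0.0]
[-0.0, 0.094, -0.134, 0.0]
[-0.0, 0.122, -0.163, 0.0]
[-0.0, 0.152, -0.19, 0.0]
[-0.0, 0.184, -0.215, 0.0]
[-0.0, 0.217, -0.237, 0.0]
[-0.0, 0.251, -0.258, 0.0]
[-0.001, 0.287, -0.277, 0.0]
[-0.001, 0.323, -0.293, 0.0]
[-0.001, 0.361, -0.306, 0.0]
--
[-0.0, 0.03, -0.009, 0.0]
[-0.0, 0.063, -0.017, 0.0]
[-0.0, 0.096, -0.024, 0.0]
[-0.0, 0.129, -0.028, 0.0]
[-0.0, 0.163, -0.031, 0.0]
[-0.0, 0.196, -0.032, 0.0]
[-0.0, 0.23, -0.031, 0.0]
[-0.0, 0.263, -0.028, 0.0]
[-0.001, 0.297, -0.024, 0.0]
[-0.001, 0.33, -0.018, 0.0]
--
[-0.0, 0.031, 0.007, 0.0]
[-0.0, 0.058, 0.015, 0.0]
[-0.0, 0.086, 0.025, 0.0]
[-0.0, 0.112, 0.035, 0.0]
[-0.0, 0.139, 0.047, 0.0]
[-0.0, 0.164, 0.06, 0.0]
[-0.0, 0.19, 0.074, 0.0]
[-0.0, 0.214, 0.09, 0.0]
```

Emit:
step_arm(
  increments=[
    [0, 0.022, -0.038, 0],
    [0, 0.044, -0.072, 0],
    [0, 0.068, -0.104, 0],
    [0, 0.094, -0.134, 0],
    [0, 0.122, -0.163, 0],
    [0, 0.152, -0.19, 0],
    [0, 0.184, -0.215, 0],
    [0, 0.217, -0.237, 0],
    [0, 0.251, -0.258, 0],
    [0, 0.287, -0.277, 0],
    [0, 0.323, -0.293, 0],
    [0, 0.36, -0.306, 0],
  ],
)

```text
time: 10.35
ee_pos: [0.5497, 0.033, 0.155]
tcp_rot: [-0.001, 0.764, 0.645, -0.001]
ft_force: [-8.3, -0.6, 6.2]
width: 0.0096
grasp_force: 30.0
```

Emit:
step_arm(
  increments=[
    [0, 0.03, -0.01, 0],
    [0, 0.063, -0.017, 0],
    [0, 0.096, -0.024, 0],
    [0, 0.13, -0.028, 0],
    [0, 0.163, -0.031, 0],
    [0, 0.196, -0.032, 0],
    [0, 0.23, -0.031, 0],
    [0, 0.263, -0.028, 0],
    [0, 0.297, -0.024, 0],
    [0, 0.33, -0.018, 0],
  ],
)

```text
time: 11.6
ee_pos: [0.6164, 0.0211, 0.1574]
tcp_rot: [0.001, 0.764, 0.645, -0.0]
ft_force: [-3.9, -3.8, 4.1]
width: 0.0099
grasp_force: 30.0
```

Run:
```python
from h import *
st();print(arc(1.4))
```

```text
t 11.6 world [0.6164 0.0211 0.1574] dry [0.0002 0.0991 0.1574] yaw-A 180.14 tilt 0.12 F [-3.9 -3.8  4.1] w 0.0099 gf 30.002956688404083 q6 0.19
(0, np.float64(0.09843522294550605), np.float64(0.16829796830370478))
```

Emit:
step_arm(
  increments=[
    [0, 0.03, 0.007, 0],
    [0, 0.058, 0.015, 0],
    [0, 0.086, 0.025, 0],
    [0, 0.112, 0.035, 0],
    [0, 0.139, 0.047, 0],
    [0, 0.164, 0.06, 0],
    [0, 0.19, 0.074, 0],
    [0, 0.205, 0.084, 0],
    [0, 0.205, 0.084, 0],
  ],
)

```text
time: 12.72
ee_pos: [0.6571, 0.0139, 0.14]
tcp_rot: [0.001, 0.764, 0.645, -0.0]
ft_force: [-2.3, -4.2, 1.1]
width: 0.0092
grasp_force: 30.0
```

Run:
```python
from h import *
st();print(arc(1.75))
```

```text
t 12.72 world [0.6571 0.0139 0.14  ] dry [0.0002 0.1404 0.14  ] yaw-A 180.13 tilt 0.14 F [-2.3 -4.2  1.1] w 0.0092 gf 30.005456507205963 q6 0.17
(0, np.float64(0.13911113008809742), np.float64(0.1517581669864112))
```

Emit:
step_arm(
  increments=[
    [0, 0.012, 0.007, 0],
    [0, 0.024, 0.015, 0],
    [0, 0.024, 0.015, 0],
  ],
)

```text
time: 13.1
ee_pos: [0.6574, 0.0139, 0.1397]
tcp_rot: [-0.002, 0.764, 0.645, -0.003]
ft_force: [-15.9, -3.5, 17.3]
width: 0.0092
grasp_force: 30.0
```

Emit:
step_arm(
  increments=[
    [0, -0.02, -0.01, 0],
    [0, -0.02, -0.01, 0],
    [0, -0.02, -0.01, 0],
    [0, -0.02, -0.01, 0],
  ],
  hand=0.69,
)

```text
time: 13.6
ee_pos: [0.6582, 0.0154, 0.1389]
tcp_rot: [0.0, 0.764, 0.645, 0.001]
ft_force: [1.3, 0.1, 0.8]
width: 0.0142
grasp_force: 0.9
```

Run:
```python
from h import *
st()
```

```text
t 13.6 world [0.6582 0.0154 0.1389] dry [-0.0014  0.1412  0.1389] yaw-A 180.12 tilt 0.11 F [1.3 0.1 0.8] w 0.0142 gf 0.8537986990995705 q6 0.17
```

Run:
```python
from h import *
s,p,m=pose();q=inv(p)
plan([[(0,q[1],.235,180)],[(0,.08,.24,150)],[(0,-.02,.24,120)],[(0,-.12,.20,90)]])
```

```text
--
[-0.007, -0.0, -0.48, 0.004]
--
[0.0, -0.306, -0.025, 1.0]
--
[-0.25, -0.433, 0.0, 1.0]
--
[-0.433, -0.25, 0.2, 1.0]
```

Emit:
step_arm(
  increments=[
    [0, 0, -0.15, 0],
    [0, 0, -0.3, 0],
    [0, 0, -0.48, 0],
    [0, 0, -0.48, 0],
    [0, 0, -0.48, 0],
  ],
)

```text
time: 14.22
ee_pos: [0.6566, 0.0152, 0.2337]
tcp_rot: [-0.001, 0.764, 0.645, -0.001]
ft_force: [-0.2, 0.3, 0.3]
width: 0.0143
grasp_force: 0.0
```

Emit:
step_arm(
  increments=[
    [0, -0.3, -0.025, 1],
    [0, -0.3, -0.025, 1],
    [0, -0.3, -0.025, 1],
    [0, -0.3, -0.025, 1],
  ],
)

```text
time: 14.72
ee_pos: [0.5972, 0.0253, 0.2383]
tcp_rot: [-0.001, 0.905, 0.426, -0.001]
ft_force: [-0.4, -0.5, -0.5]
width: 0.0143
grasp_force: 0.0
```

Emit:
step_arm(
  increments=[
    [-0.25, -0.43, 0, 1],
    [-0.25, -0.43, 0, 1],
    [-0.25, -0.43, 0, 1],
    [-0.25, -0.43, 0, 1],
  ],
)

```text
time: 15.22
ee_pos: [0.4995, 0.0417, 0.2394]
tcp_rot: [-0.0, 0.984, 0.178, -0.0]
ft_force: [-0.2, 0.6, -0.3]
width: 0.014
grasp_force: 0.0
```

Emit:
step_arm(
  increments=[
    [-0.43, -0.25, 0.2, 1],
    [-0.43, -0.25, 0.2, 1],
    [-0.43, -0.25, 0.2, 1],
    [-0.43, -0.25, 0.2, 1],
    [-0.43, -0.25, 0.2, 1],
  ],
  hand=0.2,
)

```text
time: 15.85
ee_pos: [0.4027, 0.0587, 0.1999]
tcp_rot: [0.0, 0.997, -0.083, 0.0]
ft_force: [-0.3, 1.2, -0.4]
width: 0.0367
grasp_force: 0.0
```

Run:
```python
from h import *
st();f=wgrab('w4');save('w4c',f['pixels'],2,(150,0,550,220))
f=grab_frame('top');import pickle;pickle.dump(f,open('top1.pkl','wb'))
```

```text
t 15.85 world [0.4027 0.0587 0.1999] dry [-0.0005 -0.1179  0.1999] yaw-A 90.32 tilt 0.01 F [-0.3  1.2 -0.4] w 0.0367 gf 0.0 q6 1.85
```

View pics/w4c.png

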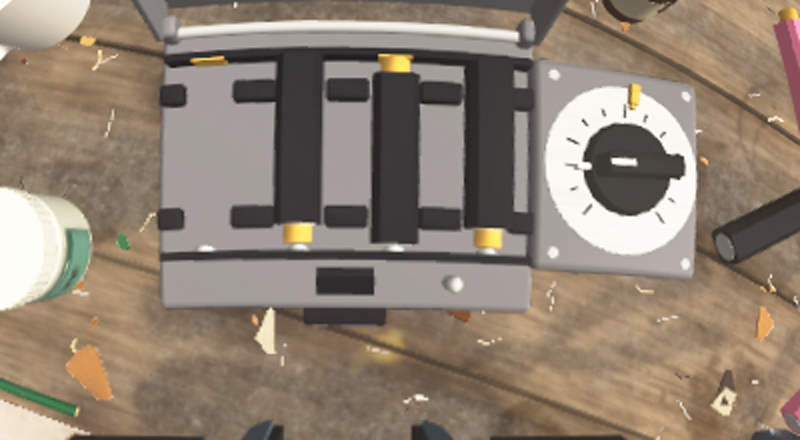

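The deck view (crop px) shows three sticks. Bay 2 at (299,145) has its nub toward the robot (299,233), so it is wrong. Bay 1 at (396,155) has its nub to the hinge (396,63), so it is right. Bay 0 at (489,145) has its nub at (488,238), so it is wrong. Bay 3 at about (205,155) is free. Jobs: flip bays 2 and 0, and put the spare in bay 3.

Run:
```python
from h import *
import pickle
f=pickle.load(open('w4.pkl','rb'))
c=lambda u,v,z:inv(wworld(f,150+(u+.5)/2-.5,(v+.5)/2-.5,z,1)).round(4)
for n,a in dict(b2=(299,145,.057),b1=(396,155,.057),b0=(488,145,.057),nub2=(298,241,.045),nub0=(488,247,.045),nub1=(395,56,.045),deckL=(162,258,.033),deckR=(530,258,.033),sadL=(161,219,.043),sadFar=(161,88,.043),dial=(623,162,.046)).items():print(n,c(*a))
plan([[(-.025,-.03,.14,90)],[(-.025,0,.12,90)],[(-.025,0,.038,90)]])
```

```text
b2 [-0.024   0.0027  0.057 ]
b1 [ 0.0247 -0.0023  0.057 ]
b0 [0.0719 0.0051 0.057 ]
nub2 [-0.0253 -0.0464  0.045 ]
nub0 [ 0.0751 -0.0479  0.045 ]
nub1 [0.0252 0.055  0.045 ]
deckL [-0.1027 -0.0537  0.033 ]
deckR [ 0.1023 -0.0528  0.033 ]
sadL [-0.0999 -0.0323  0.043 ]
sadFar [-0.1009  0.0414  0.043 ]
dial [0.153  0.0048 0.046 ]
--
[0.441, -0.121, 0.3, 0.008]
--
[0.15, -0.0, 0.1, 0.0]
--
[0.0, 0.0, 0.41, 0.0]
```

```bash
echo '[-1.7419,[0.5203,0.0378]]' > dry.json;  python3 - <<'E'
from h import *
plan([[(-.025,-.001,.14,90)],[(-.025,-.001,.038,90)]])
E
```

```text
--
[0.593, -0.12, 0.3, 0.008]
--
[0.0, 0.0, 0.51, 0.0]
```

Emit:
step_arm(
  increments=[
    [0.3, -0.06, 0.1, 0.01],
    [0.593, -0.12, 0.3, 0.01],
    [0.593, -0.12, 0.3, 0.01],
    [0.593, -0.12, 0.3, 0.01],
    [0.593, -0.12, 0.3, 0.01],
  ],
)

```text
time: 16.58
ee_pos: [0.5221, 0.0624, 0.1408]
tcp_rot: [-0.0, 0.996, -0.087, 0.0]
ft_force: [0.5, 0.6, -0.1]
width: 0.0368
grasp_force: 0.0
```

Run:
```python
from h import *
st();plan([[(-.025,-.001,.038,90)]])
f=wgrab('w5')
```

```text
t 16.57 world [0.5221 0.0624 0.1408] dry [-0.0245 -0.0024  0.1408] yaw-A 89.85 tilt 0.03 F [ 0.5  0.6 -0.1] w 0.0368 gf 0.0 q6 1.84
--
[0.007, -0.002, 0.514, -0.005]
```

View pics/w5.png

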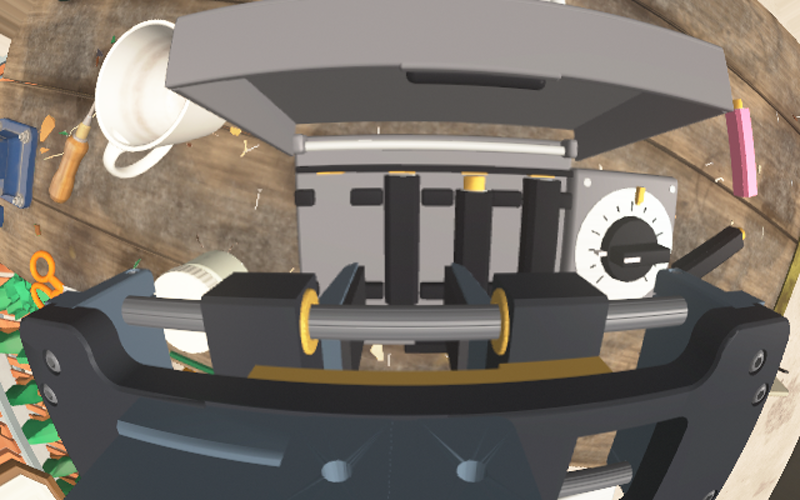

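Stick at column 403 is centred between the fingers. I go down, grip and lift.

Emit:
step_arm(
  increments=[
    [0.005, 0, 0.25, 0],
    [0.005, 0, 0.4, 0],
    [0.005, 0, 0.51, 0],
    [0.005, 0, 0.51, 0],
    [0.005, 0, 0.51, 0],
  ],
)

```text
time: 17.25
ee_pos: [0.5245, 0.0624, 0.0395]
tcp_rot: [-0.0, 0.996, -0.087, 0.001]
ft_force: [1.2, 0.1, -0.1]
width: 0.0365
grasp_force: 0.0
```

Emit:
step_arm(
  increments=[
    [0, 0, 0, 0],
    [0, 0, 0, 0],
    [0, 0, 0, 0],
    [0, 0, 0, 0],
    [0, 0, 0, 0],
  ],
  hand=1,
)

```text
time: 17.88
ee_pos: [0.5246, 0.0625, 0.0392]
tcp_rot: [-0.0, 0.996, -0.087, 0.001]
ft_force: [-0.6, 0.6, 7.0]
width: 0.0239
grasp_force: 30.0
```

Run:
```python
from h import *
st();s,p,m=pose();q=inv(p)
# lift, then six 30deg turns in place at y=-.04 (each call identical pattern: pure turn), print return
plan([[(-.025,q[1],.135,90)],[(-.025,-.04,.14,120)]])
```

```text
t 17.88 world [0.5246 0.0625 0.0392] dry [-0.0251  0.      0.0392] yaw-A 89.81 tilt 0.13 F [-0.6  0.6  7. ] w 0.0239 gf 30.00172082676727 q6 1.84
--
[0.0, 0.0, -0.479, -0.006]
--
[-0.2, 0.0, -0.025, -1.0]
```

Emit:
step_arm(
  increments=[
    [0, 0, -0.1, 0],
    [0, 0, -0.25, 0],
    [0, 0, -0.5, 0],
    [0, 0, -0.5, 0],
    [0, 0, -0.5, 0],
  ],
)

```text
time: 18.5
ee_pos: [0.5229, 0.0621, 0.1372]
tcp_rot: [0.0, 0.996, -0.087, -0.001]
ft_force: [0.8, 0.2, -1.4]
width: 0.0236
grasp_force: 30.0
```

Emit:
step_arm(
  increments=[
    [-0.2, 0, 0, -0.3],
    [-0.2, 0, 0, -0.65],
    [-0.2, 0, 0, -1],
    [-0.2, 0, 0, -1],
  ],
)

```text
time: 19.0
ee_pos: [0.4832, 0.069, 0.1363]
tcp_rot: [-0.0, 0.985, 0.173, -0.002]
ft_force: [0.3, -0.5, -1.5]
width: 0.024
grasp_force: 30.0
```

Emit:
step_arm(
  increments=[
    [0, 0, 0, -0.35],
    [0, 0, 0, -0.7],
    [0, 0, 0, -1],
    [0, 0, 0, -1],
  ],
)

```text
time: 19.5
ee_pos: [0.4838, 0.0691, 0.1369]
tcp_rot: [-0.0, 0.907, 0.421, -0.001]
ft_force: [0.3, -1.0, -0.6]
width: 0.0236
grasp_force: 30.0
```

Emit:
step_arm(
  increments=[
    [0, 0, 0, -0.35],
    [0, 0, 0, -0.7],
    [0, 0, 0, -1],
    [0, 0, 0, -1],
  ],
)

```text
time: 20.0
ee_pos: [0.4841, 0.0691, 0.1374]
tcp_rot: [-0.0, 0.768, 0.641, -0.001]
ft_force: [0.8, 0.1, -1.4]
width: 0.024
grasp_force: 30.0
```

Emit:
step_arm(
  increments=[
    [0, 0, 0, -0.35],
    [0, 0, 0, -0.7],
    [0, 0, 0, -1],
    [0, 0, 0, -1],
  ],
)

```text
time: 20.5
ee_pos: [0.4843, 0.0691, 0.1377]
tcp_rot: [-0.0, 0.576, 0.818, -0.0]
ft_force: [-0.3, -1.2, -1.4]
width: 0.024
grasp_force: 30.0
```

Emit:
step_arm(
  increments=[
    [0, 0, 0, -0.35],
    [0, 0, 0, -0.7],
    [0, 0, 0, -1],
    [0, 0, 0, -1],
  ],
)

```text
time: 21.0
ee_pos: [0.4844, 0.0692, 0.1378]
tcp_rot: [-0.0, 0.345, 0.939, -0.0]
ft_force: [0.2, -0.0, -1.4]
width: 0.0234
grasp_force: 30.0
```

Emit:
step_arm(
  increments=[
    [0, 0, 0, -0.35],
    [0, 0, 0, -0.7],
    [0, 0, 0, -1],
    [0, 0, 0, -1],
  ],
)

```text
time: 21.5
ee_pos: [0.4844, 0.0692, 0.1379]
tcp_rot: [-0.0, 0.09, 0.996, -0.0]
ft_force: [0.5, 0.3, -1.2]
width: 0.0241
grasp_force: 30.0
```

Run:
```python
from h import *
st();s,p,m=pose()
f=grab_frame('top');save('t2',f['pixels'],4,(255,165,453,285))
f=wgrab('w6')
plan([[(-.025,0.001,.14,270)],[(-.025,.001,.055,270),(-.025,.001,.0395,270)]])
```

```text
t 21.5 world [0.4844 0.0692 0.1379] dry [-0.0248 -0.0407  0.1379] yaw-A 269.45 tilt 0.01 F [ 0.5  0.3 -1.2] w 0.0241 gf 29.998858007056697 q6 -1.27
--
[-0.209, 0.002, -0.011, -0.016]
--
[0.0, 0.0, 0.425, 0.0]
[0.0, 0.0, 0.502, 0.0]
```

View pics/w6.png

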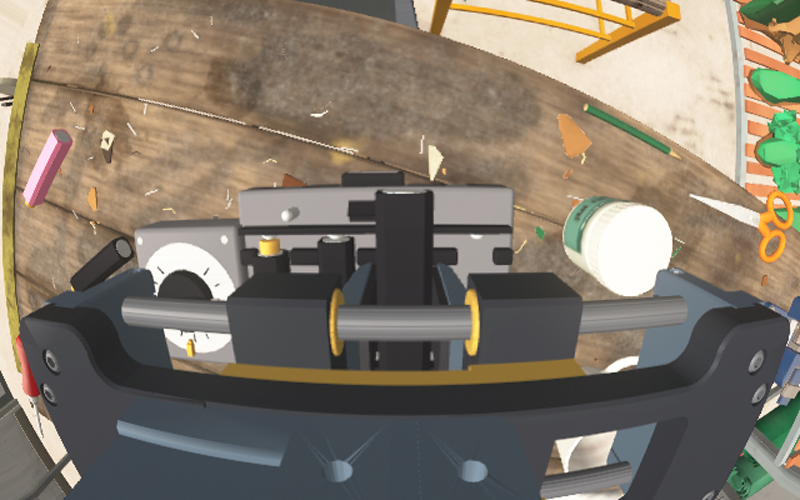

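The stick is held; its flat end is at (404,192), toward the robot. I check its offset in the grip.

Run:
```python
from h import *
import pickle
f=pickle.load(open('w6.pkl','rb'))
w=wworld(f,404,193,.1379+.018);print(f['m'].T@(w-f['p']), inv(w)-inv(f['p']))
w=wworld(f,404,196,.1379+.010);print(f['m'].T@(w-f['p']), inv(w)-inv(f['p']))
# reference: near tab face / front deck edge, known geometry
print(inv(wworld(f,240,188,.038)),inv(wworld(f,512,188,.038)),inv(wworld(f,290,214,.038)))
```

```text
[ 0.05036904 -0.00109741 -0.0180326 ] [ 0.00062556 -0.05037637  0.01803466]
[ 0.04835826 -0.00110809 -0.01003268] [ 0.00065539 -0.0483661   0.01003466]
[ 0.09787007 -0.08750993  0.038     ] [-0.10145522 -0.08387182  0.038     ] [ 0.05911027 -0.06668356  0.038     ]
```

Emit:
step_arm(
  increments=[
    [-0.1, 0, 0, -0.015],
    [-0.2, 0, -0.01, -0.015],
    [-0.2, 0, -0.01, -0.015],
    [-0.2, 0, -0.01, -0.015],
  ],
)

```text
time: 22.1
ee_pos: [0.5228, 0.0623, 0.1396]
tcp_rot: [-0.001, 0.084, 0.996, -0.0]
ft_force: [0.6, -0.3, -1.4]
width: 0.0241
grasp_force: 30.0
```

Run:
```python
from h import *
st()
plan([[(-.025,-.0005,.055,270),(-.025,-.0005,.0395,270)]])
```

```text
t 22.1 world [0.5228 0.0623 0.1396] dry [-0.0246 -0.0017  0.1396] yaw-A 270.18 tilt 0.09 F [ 0.6 -0.3 -1.4] w 0.0241 gf 29.99968919521052 q6 -1.31
--
[-0.006, 0.002, 0.423, 0.006]
[-0.006, 0.002, 0.5, 0.006]
```

Emit:
step_arm(
  increments=[
    [-0.005, 0, 0.25, 0],
    [-0.005, 0, 0.4, 0],
    [-0.005, 0, 0.45, 0],
    [-0.005, 0, 0.48, 0],
    [-0.005, 0, 0.495, 0],
    [-0.005, 0, 0.5, 0],
    [-0.005, 0, 0.5, 0],
  ],
)

```text
time: 22.98
ee_pos: [0.5252, 0.0624, 0.0414]
tcp_rot: [0.001, 0.084, 0.996, 0.0]
ft_force: [-3.3, -0.0, 5.0]
width: 0.0234
grasp_force: 30.0
```

Run:
```python
from h import *
st()
```

```text
t 22.98 world [0.5252 0.0624 0.0414] dry [-0.0251  0.0006  0.0414] yaw-A 270.21 tilt 0.11 F [-3.3 -0.   5. ] w 0.0234 gf 30.007101938863343 q6 -1.31
```

Emit:
step_arm(
  increments=[
    [0, 0, 0.01, 0],
    [0, 0, 0.015, 0],
    [0, 0, 0.015, 0],
  ],
)

```text
time: 23.35
ee_pos: [0.5249, 0.0626, 0.0396]
tcp_rot: [0.001, 0.084, 0.996, 0.001]
ft_force: [-6.2, 1.4, 14.4]
width: 0.0238
grasp_force: 30.0
```

Run:
```python
from h import *
st()
```

```text
t 23.35 world [0.5249 0.0626 0.0396] dry [-0.0252  0.0003  0.0396] yaw-A 270.19 tilt 0.1 F [-6.2  1.4 14.4] w 0.0238 gf 30.006928101793164 q6 -1.31
```

Emit:
step_arm(
  increments=[
    [0, 0, -0.005, 0],
    [0, 0, -0.005, 0],
    [0, 0, -0.005, 0],
    [0, 0, -0.005, 0],
  ],
  hand=0.2,
)

```text
time: 23.85
ee_pos: [0.5248, 0.062, 0.0377]
tcp_rot: [-0.0, 0.083, 0.997, -0.0]
ft_force: [-0.2, -0.1, -0.3]
width: 0.0367
grasp_force: 0.0
```

Emit:
step_arm(
  increments=[
    [0, 0, -0.2, 0],
    [0, 0, -0.4, 0],
    [0.15, 0, -0.6, 0],
    [0.3, 0, -0.8, 0],
    [0.5, 0, -0.8, 0],
    [0.5, 0, -0.8, 0],
  ],
)

```text
time: 24.6
ee_pos: [0.4239, 0.0788, 0.1983]
tcp_rot: [-0.0, 0.083, 0.997, -0.0]
ft_force: [0.6, 0.4, -0.1]
width: 0.0366
grasp_force: 0.0
```

Run:
```python
from h import *
st();f=grab_frame('top');import pickle;pickle.dump(f,open('top2.pkl','wb'));a=f['pixels'];f=wgrab('w7')
b=cv2.resize(f['pixels'],(640,400));a=cv2.resize(a[165:285,255:453],None,fx=3,fy=3,interpolation=cv2.INTER_CUBIC)
s=grab_frame('scene')['pixels'][140:260,260:440];s=cv2.resize(s,(540,360),interpolation=cv2.INTER_CUBIC)
print(a.shape,s.shape)
o=np.zeros((600,800,3),np.uint8);o[:240,:396]=cv2.resize(a,(396,240));o[:240,400:760]=cv2.resize(s,(360,240));o[240:600,:576]=cv2.resize(b,(576,360));save('mix1',o)
```

```text
t 24.6 world [0.4239 0.0788 0.1983] dry [-0.024  -0.102   0.1983] yaw-A 270.33 tilt 0.02 F [ 0.6  0.4 -0.1] w 0.0366 gf 0.0 q6 -1.25
(360, 594, 3) (360, 540, 3)
```

View pics/mix1.png

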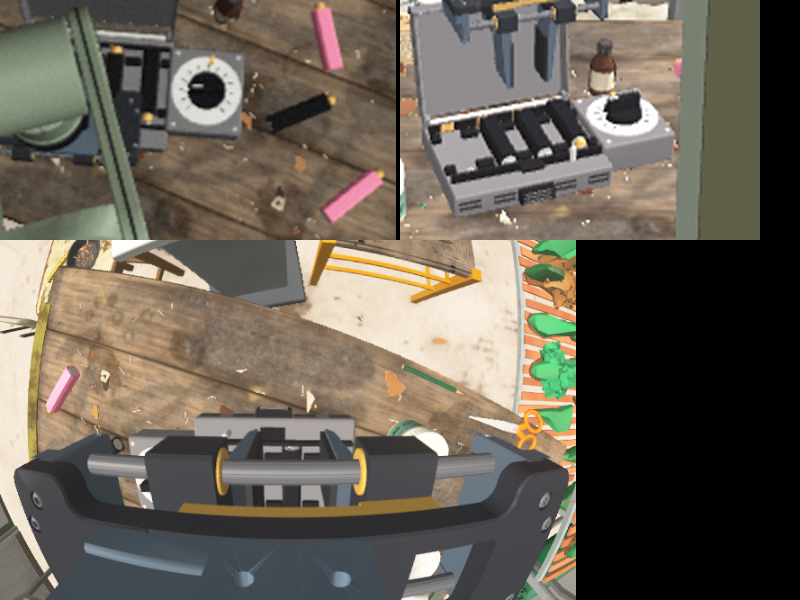

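The mixed view shows all three sticks lying level and the spare still at its first place. Now I measure the spare from depth and check the seating in code.

```bash
cat >> h.py <<'E'
def cloud(f,u0,v0,u1,v1):
    v,u=np.mgrid[v0:v1,u0:u1];z=f['range_z'][v0:v1,u0:u1];Rm=cv2.Rodrigues(np.array(f['rvec'],float))[0]
    ray=np.stack([u,v,np.ones_like(u)],-1)@np.linalg.inv(f['mtx']).T
    return (ray*z[...,None]-np.array(f['tvec']).ravel())@Rm, f['pixels'][v0:v1,u0:u1].astype(int)
def spare(f):
    P,C=cloud(f,360,150,480,300)
    k=(P[...,2]>.012)&(P[...,2]<.032)&(C.max(-1)<60)&(P[...,1]<-.17)
    v,u=np.nonzero(k);(c,s,a)=cv2.minAreaRect(np.stack([u,v],1).astype(np.float32))
    b=cv2.boxPoints((c,s,a));e=sorted([(b[i]+b[(i+1)%4])/2 for i in range(4)],key=lambda q:0);d=[np.linalg.norm(b[i]-b[(i+1)%4]) for i in range(4)]
    i=0 if d[0]<d[1] else 1
    E=[world(f,*(((b[j]+b[(j+1)%4])/2)+360*np.array([1,0])+150*np.array([0,1])),.022) for j in(i,i+2 if i+2<4 else 0)]
    y=k&0;yy=(P[...,2]<.03)&(C[...,0]>150)&(C[...,2]<90)&(C[...,1]>90)&(np.linalg.norm(P[...,:2]-np.mean(E,0)[:2],axis=-1)<.075)
    return E,k.sum(),P[yy].mean(0),yy.sum(),np.median(P[k],0)
E
python3 - <<'E'
from h import *
import pickle
for n in('top0','top2'):
    E,n1,nub,n2,md=spare(pickle.load(open(n+'.pkl','rb')))
    print(E,n1,nub,n2,md); m=(E[0]+E[1])/2; d=nub-m;print(m,np.degrees(np.arctan2(*(E[1]-E[0])[1::-1])),np.degrees(np.arctan2(d[1],d[0])),np.linalg.norm(E[1]-E[0]))
f=grab_frame('scene')
for x in(-.025,.025,.075):
    for y in(-.03,-.02,.02,.03,.036):
        u,v=proj(f,D(x,y,.057))[0];print(x,y,inv(world(f,u,v)).round(4))
E
```

```text
[array([ 0.46465717, -0.28335869,  0.022     ]), array([ 0.4387757 , -0.19611167,  0.022     ])] 271 [ 0.42108169 -0.22351054  0.00476395] 39 [ 0.45112479 -0.23933241  0.0226075 ]
[ 0.45171644 -0.23973518  0.022     ] 106.52277345446453 152.0936042822184 0.09100490311652427
[array([ 0.4644667, -0.2817463,  0.022    ]), array([ 0.43876724, -0.19707333,  0.022     ])] 270 [ 0.42264957 -0.21865384  0.00471143] 39 [ 0.45105435 -0.23876839  0.02300263]
[ 0.45161697 -0.23940982  0.022     ] 106.88379227419246 144.3773068535978 0.08848714337076151
-0.025 -0.03 [-0.0258 -0.0324  0.0588]
-0.025 -0.02 [-0.0248 -0.0195  0.0566]
-0.025 0.02 [-0.0263  0.0158  0.06  ]
-0.025 0.03 [-0.0264  0.0257  0.0601]
-0.025 0.036 [-0.0261  0.0323  0.0596]
0.025 -0.03 [ 0.0249 -0.0303  0.0572]
0.025 -0.02 [ 0.0244 -0.0216  0.0582]
0.025 0.02 [0.0252 0.0207 0.0565]
0.025 0.03 [0.0247 0.0291 0.0576]
0.025 0.036 [0.0248 0.0354 0.0574]
0.075 -0.03 [ 0.0735 -0.0334  0.0596]
0.075 -0.02 [ 0.0739 -0.0224  0.0588]
0.075 0.02 [0.073  0.0153 0.0604]
0.075 0.03 [0.0751 0.0302 0.0569]
0.075 0.036 [0.0751 0.0362 0.0568]
```

Run:
```python
from h import *
a=inv([.4531,-.2444,.12]);print(a)
y=206.5
plan([[(.1,-.12,.2,240)],[(a[0]-.03,a[1],.18,y+8)],[(*a,y)]])
```

```text
[ 0.2895213  -0.01816851  0.12      ]
--
[0.109, -0.621, -0.011, 1.009]
--
[-0.84, -0.436, 0.1, 0.85]
--
[-0.124, -0.085, 0.3, 0.267]
```

Emit:
step_arm(
  increments=[
    [0.11, -0.62, 0, 1],
    [0.11, -0.62, 0, 1],
    [0.11, -0.62, 0, 1],
    [0.11, -0.62, 0, 1],
  ],
)

```text
time: 25.3
ee_pos: [0.3845, -0.0409, 0.1977]
tcp_rot: [-0.0, 0.338, 0.941, -0.0]
ft_force: [0.2, 0.3, 0.5]
width: 0.0363
grasp_force: 0.0
```

Emit:
step_arm(
  increments=[
    [-0.84, -0.44, 0.1, 0.85],
    [-0.84, -0.44, 0.1, 0.85],
    [-0.84, -0.44, 0.1, 0.85],
    [-0.84, -0.44, 0.1, 0.85],
    [-0.84, -0.44, 0.1, 0.85],
  ],
)

```text
time: 25.92
ee_pos: [0.4577, -0.2141, 0.1771]
tcp_rot: [-0.001, 0.537, 0.844, 0.0]
ft_force: [-0.1, 0.0, -1.0]
width: 0.0364
grasp_force: 0.0
```

Emit:
step_arm(
  increments=[
    [-0.12, -0.085, 0.3, 0.27],
    [-0.12, -0.085, 0.3, 0.27],
    [-0.12, -0.085, 0.3, 0.27],
    [-0.12, -0.085, 0.3, 0.27],
  ],
)

```text
time: 26.42
ee_pos: [0.4534, -0.2432, 0.1198]
tcp_rot: [0.002, 0.595, 0.804, 0.0]
ft_force: [-1.1, -0.4, 0.0]
width: 0.0364
grasp_force: 0.0
```

Run:
```python
from h import *
st();f=wgrab('w8')
C=f['pixels']
# end of stick visible along tool x (up in image): dark columns profile near fingers
g=C.max(-1).astype(int)
for r in range(90,215,8):
    k=np.nonzero(g[r,230:420]<75)[0]+230
    print(r,(k.min(),k.max(),len(k)) if len(k) else None)
s=inv([.4531,-.2444,.008]);plan([[(*s,206.5)]])
```

```text
t 26.43 world [ 0.4534 -0.2432  0.1198] dry [ 0.2883 -0.0181  0.1198] yaw-A 206.8 tilt 0.19 F [-1.1 -0.4  0. ] w 0.0364 gf 0.0 q6 -0.81
90 (np.int64(397), np.int64(419), 23)
98 (np.int64(412), np.int64(419), 8)
106 None
114 None
122 None
130 None
138 None
146 (np.int64(313), np.int64(337), 4)
154 (np.int64(312), np.int64(338), 27)
162 (np.int64(312), np.int64(338), 27)
170 (np.int64(312), np.int64(338), 27)
178 (np.int64(312), np.int64(338), 27)
186 (np.int64(312), np.int64(337), 26)
194 (np.int64(312), np.int64(337), 26)
202 (np.int64(312), np.int64(337), 26)
210 (np.int64(313), np.int64(337), 25)
--
[-0.005, -0.003, 0.559, 0.01]
```

View pics/w8.png

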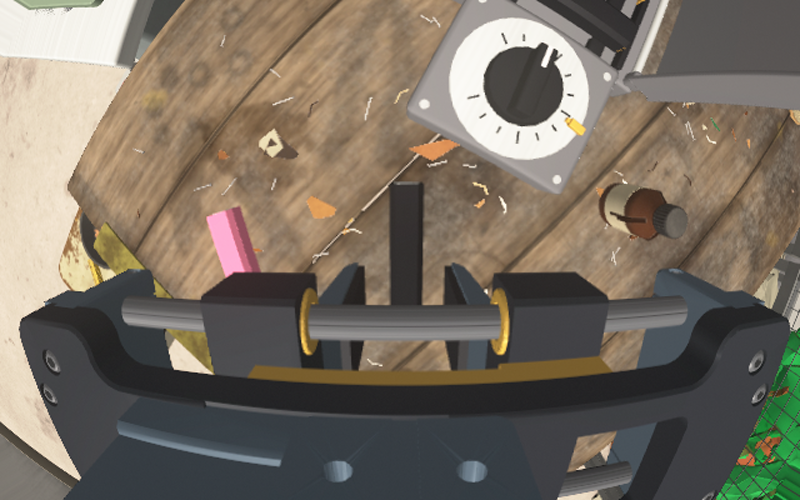

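The spare is centred between the fingers (column 406), flat end at (406,183). The pointer tip is near (550,50), the mark at (575,127) and the disc centre at (519,88).

Emit:
step_arm(
  increments=[
    [0, -0.003, 0.3, 0.01],
    [0, -0.003, 0.45, 0.01],
    [0, -0.003, 0.555, 0.01],
    [0, -0.003, 0.555, 0.01],
    [0, -0.003, 0.555, 0.01],
  ],
)

```text
time: 27.1
ee_pos: [0.4527, -0.2443, 0.0083]
tcp_rot: [0.001, 0.598, 0.802, 0.0]
ft_force: [-0.3, -1.0, 0.5]
width: 0.0368
grasp_force: 0.0
```

Emit:
step_arm(
  increments=[
    [0, 0, 0, 0],
    [0, 0, 0, 0],
    [0, 0, 0, 0],
    [0, 0, 0, 0],
    [0, 0, 0, 0],
  ],
  hand=1,
)

```text
time: 27.72
ee_pos: [0.453, -0.2444, 0.0083]
tcp_rot: [0.002, 0.598, 0.802, 0.0]
ft_force: [1.5, 1.8, 6.6]
width: 0.0238
grasp_force: 30.0
```

Run:
```python
from h import *
import pickle
st()
f=pickle.load(open('w8.pkl','rb'))
w=wworld(f,406,183,.023);print('end in tool',f['m'].T@(w-f['p']))
c0=inv(wworld(f,519,88,.046));mk=inv(wworld(f,573,125,.049));
print(c0,mk)
b=inv(wworld(f,541,64,.076));b2=inv(wworld(f,550,48,.058));print('ptr',b,b2)
f=pickle.load(open('w4.pkl','rb'))
c=lambda u,v,z:inv(wworld(f,150+(u+.5)/2-.5,(v+.5)/2-.5,z,1)).round(4)
print('w4 mark',c(635,97,.049),'c',c(623,165,.046),'ptr',c(588,165,.058),c(623,162,.076),c(684,165,.076))
a=inv([.4531,-.2444,.15])
plan([[(*a,206.5)],[(.18,-.06,.17,230)],[(.05,-.06,.17,255)],[(-.075,-.03,.14,270)]])
```

```text
t 27.73 world [ 0.453  -0.2444  0.0083] dry [ 0.2895 -0.0183  0.0083] yaw-A 206.36 tilt 0.2 F [1.5 1.8 6.6] w 0.0238 gf 30.003310119645903 q6 -0.81
end in tool [0.04590878 0.00135115 0.09671106]
[ 0.15593841 -0.00187282  0.046     ] [0.15875911 0.04119122 0.049     ]
ptr [ 0.14487552 -0.00229908  0.076     ] [0.12437722 0.00212995 0.058     ]
w4 mark [0.1601 0.0418 0.049 ] c [0.153  0.0016 0.046 ] ptr [ 0.1265 -0.0027  0.058 ] [ 0.1388 -0.0019  0.076 ] [0.1757 0.001  0.076 ]
--
[-0.0, 0.001, -0.709, -0.005]
--
[0.583, 0.057, -0.1, -0.783]
--
[0.418, 0.498, 0.0, -0.833]
--
[0.017, 0.643, 0.15, -0.5]
```

Emit:
step_arm(
  increments=[
    [0, 0, -0.2, 0],
    [0, 0, -0.4, 0],
    [0, 0, -0.7, 0],
    [0, 0, -0.7, 0],
    [0, 0, -0.7, 0],
  ],
)

```text
time: 28.35
ee_pos: [0.4507, -0.2435, 0.1462]
tcp_rot: [-0.001, 0.598, 0.802, -0.0]
ft_force: [-0.5, -0.1, -0.9]
width: 0.024
grasp_force: 30.0
```

Emit:
step_arm(
  increments=[
    [0.3, 0.03, -0.05, -0.3],
    [0.58, 0.055, -0.1, -0.6],
    [0.58, 0.055, -0.1, -0.78],
    [0.58, 0.055, -0.1, -0.78],
    [0.58, 0.055, -0.1, -0.78],
  ],
)

```text
time: 28.98
ee_pos: [0.4286, -0.1298, 0.1658]
tcp_rot: [-0.001, 0.424, 0.906, -0.0]
ft_force: [0.2, -0.4, -1.2]
width: 0.0236
grasp_force: 30.0
```

Emit:
step_arm(
  increments=[
    [0.2, 0.25, 0, -0.3],
    [0.42, 0.5, 0, -0.6],
    [0.42, 0.5, 0, -0.83],
    [0.42, 0.5, 0, -0.83],
    [0.42, 0.5, 0, -0.83],
  ],
)

```text
time: 29.6
ee_pos: [0.4517, -0.0019, 0.1665]
tcp_rot: [-0.0, 0.219, 0.976, -0.0]
ft_force: [0.3, 0.6, -0.2]
width: 0.0236
grasp_force: 30.0
```

Emit:
step_arm(
  increments=[
    [0, 0.3, 0.05, -0.2],
    [0.015, 0.64, 0.15, -0.5],
    [0.015, 0.64, 0.15, -0.5],
    [0.015, 0.64, 0.15, -0.5],
    [0.015, 0.64, 0.15, -0.5],
  ],
)

```text
time: 30.22
ee_pos: [0.5032, 0.1146, 0.1372]
tcp_rot: [0.0, 0.09, 0.996, -0.0]
ft_force: [0.3, -1.0, -0.5]
width: 0.0241
grasp_force: 30.0
```

Run:
```python
from h import *
import pickle
st();f=wgrab('w9');f0=pickle.load(open('w6.pkl','rb'))
for F in(f0,f):
    g=F['pixels'].max(-1).astype(int)
    print(g[140:172,323])
    for r in(175,190,200,210):
        k=np.nonzero(g[r,290:360]<70)[0]+290;print(r,k.min(),k.max(),len(k))
plan([[(-.075,0,.14,270)]])
```

```text
t 30.23 world [0.5032 0.1146 0.1372] dry [-0.0728 -0.03    0.1372] yaw-A 269.51 tilt 0.03 F [ 0.3 -1.  -0.5] w 0.0241 gf 29.99855868634768 q6 -1.19
[ 85  86  86  86  88  90  84  75  78 113 146 144 141 185 226  63  59  59
  58  58  58  59  57  56  56  56  56  57  55  56  56  56]
175 290 345 56
190 301 345 45
200 290 359 70
210 290 359 66
[163 170 177 175 175 175 176 175 175 175 175 175 175 176 175 175 155 144
 141 165 199  72  55  58  58  58  59  57  58  57  57  58]
175 301 346 46
190 290 358 69
200 290 357 68
210 302 344 43
--
[-0.15, 0.012, -0.013, -0.016]
```

Run:
```python
from h import *
plan([[(-.075,-.0047,.1,270)]])
```

```text
--
[-0.126, 0.012, 0.187, -0.016]
```

Emit:
step_arm(
  increments=[
    [-0.06, 0.005, 0, -0.016],
    [-0.126, 0.012, 0.18, -0.016],
    [-0.126, 0.012, 0.18, -0.016],
    [-0.126, 0.012, 0.18, -0.016],
  ],
)

```text
time: 30.78
ee_pos: [0.529, 0.1139, 0.1016]
tcp_rot: [0.0, 0.084, 0.996, 0.0]
ft_force: [-0.3, -0.1, -1.1]
width: 0.0238
grasp_force: 30.0
```

Run:
```python
from h import *
st()
plan([[(-.075,-.0047,.0415,270)]])
```

```text
t 30.77 world [0.529  0.1139 0.1016] dry [-0.0764 -0.0044  0.1016] yaw-A 270.12 tilt 0.02 F [-0.3 -0.1 -1.1] w 0.0238 gf 29.99852721361094 q6 -1.21
--
[0.001, -0.007, 0.301, 0.004]
```

Emit:
step_arm(
  increments=[
    [0, -0.007, 0.15, 0.004],
    [0, -0.007, 0.22, 0.004],
    [0, -0.007, 0.26, 0.004],
    [0, -0.007, 0.285, 0.004],
    [0, -0.007, 0.3, 0.004],
    [0, -0.007, 0.305, 0.004],
    [0, -0.007, 0.31, 0.004],
    [0, -0.007, 0.31, 0.004],
  ],
)

```text
time: 31.78
ee_pos: [0.5288, 0.1128, 0.0413]
tcp_rot: [0.001, 0.085, 0.996, 0.0]
ft_force: [-3.6, -0.9, 12.8]
width: 0.024
grasp_force: 30.0
```

Run:
```python
from h import *
st()
```

```text
t 31.77 world [0.5288 0.1128 0.0413] dry [-0.0754 -0.0044  0.0413] yaw-A 270.04 tilt 0.09 F [-3.6 -0.9 12.8] w 0.024 gf 30.005301823330228 q6 -1.21
```

Emit:
step_arm(
  increments=[
    [0, 0, -0.005, 0],
    [0, 0, -0.005, 0],
    [0, 0, -0.005, 0],
    [0, 0, -0.005, 0],
  ],
  hand=0.2,
)

```text
time: 32.28
ee_pos: [0.5284, 0.1127, 0.0397]
tcp_rot: [-0.0, 0.085, 0.996, -0.0]
ft_force: [-0.1, 0.0, -1.0]
width: 0.0365
grasp_force: 0.0
```

Emit:
step_arm(
  increments=[
    [0, 0, -0.2, 0],
    [0, 0, -0.45, 0],
    [0, 0, -0.5, 0],
    [0, -0.3, -0.5, 0],
    [0, -0.6, -0.5, 0],
    [0, -0.75, -0.5, 0],
    [0, -0.75, -0.5, 0],
    [0, -0.75, -0.5, 0],
  ],
)

```text
time: 33.28
ee_pos: [0.5028, -0.0345, 0.1394]
tcp_rot: [-0.001, 0.085, 0.996, 0.0]
ft_force: [0.2, 0.1, 0.1]
width: 0.0367
grasp_force: 0.0
```

Run:
```python
from h import *
st()
f=wgrab('w10');g=f['pixels'].max(-1).astype(int)
for r in(190,200,210,215):
    k=np.nonzero(g[r,250:400]<70)[0]+250;print(r,np.split(k,np.nonzero(np.diff(k)>1)[0]+1).__len__(),k.min(),k.max(),[ (a[0],a[-1]) for a in np.split(k,np.nonzero(np.diff(k)>1)[0]+1) if len(a)>3])
plan([[(.075,-.002,.039,270)]])
```

```text
t 33.27 world [ 0.5028 -0.0345  0.1394] dry [ 0.0743 -0.0049  0.1394] yaw-A 270.02 tilt 0.06 F [0.2 0.1 0.1] w 0.0367 gf 0.0 q6 -1.49
190 3 254 395 [(np.int64(254), np.int64(258)), (np.int64(312), np.int64(337)), (np.int64(367), np.int64(395))]
200 3 250 394 [(np.int64(250), np.int64(263)), (np.int64(312), np.int64(337)), (np.int64(367), np.int64(394))]
210 3 253 394 [(np.int64(253), np.int64(263)), (np.int64(312), np.int64(337)), (np.int64(366), np.int64(394))]
215 5 253 393 [(np.int64(253), np.int64(262)), (np.int64(285), np.int64(290)), (np.int64(312), np.int64(337)), (np.int64(356), np.int64(361)), (np.int64(373), np.int64(393))]
--
[-0.014, -0.005, 0.502, 0.002]
```

Stick centred (columns 312–337, fingers about 323). I go down, grip, lift and turn.

Emit:
step_arm(
  increments=[
    [-0.014, 0, 0.25, 0],
    [-0.014, 0, 0.4, 0],
    [-0.014, 0, 0.5, 0],
    [-0.014, 0, 0.5, 0],
    [-0.014, 0, 0.5, 0],
  ],
)

```text
time: 33.95
ee_pos: [0.5062, -0.0321, 0.0389]
tcp_rot: [-0.0, 0.085, 0.996, 0.002]
ft_force: [2.7, 8.5, -4.3]
width: 0.0364
grasp_force: 3.8
```

Emit:
step_arm(
  increments=[
    [0, 0, 0, 0],
    [0, 0, 0, 0],
    [0, 0, 0, 0],
    [0, 0, 0, 0],
    [0, 0, 0, 0],
  ],
  hand=1,
)

```text
time: 34.58
ee_pos: [0.5056, -0.0356, 0.0399]
tcp_rot: [-0.0, 0.085, 0.996, -0.0]
ft_force: [0.3, 0.2, -2.2]
width: 0.0241
grasp_force: 30.0
```

Emit:
step_arm(
  increments=[
    [0, 0, -0.1, 0],
    [0, 0, -0.25, 0],
    [0, 0, -0.5, 0],
    [0, 0, -0.5, 0],
    [0.2, 0, -0.5, 0],
    [0.2, 0, -0.5, 0],
  ],
)

```text
time: 35.33
ee_pos: [0.4625, -0.0284, 0.1386]
tcp_rot: [-0.003, 0.085, 0.996, -0.0]
ft_force: [-0.0, 1.3, -1.4]
width: 0.0237
grasp_force: 30.0
```

Run:
```python
from h import *
st()
```

```text
t 35.33 world [ 0.4625 -0.0284  0.1386] dry [ 0.0751 -0.0456  0.1386] yaw-A 270.04 tilt 0.29 F [-0.   1.3 -1.4] w 0.0237 gf 29.987003734931932 q6 -1.49
```

Emit:
step_arm(
  increments=[
    [0, 0, 0, 0.35],
    [0, 0, 0, 0.7],
    [0, 0, 0, 1],
    [0, 0, 0, 1],
  ],
)

```text
time: 35.83
ee_pos: [0.4664, -0.0289, 0.1392]
tcp_rot: [-0.0, 0.339, 0.941, -0.0]
ft_force: [-0.3, 0.3, -0.6]
width: 0.0236
grasp_force: 30.0
```

Emit:
step_arm(
  increments=[
    [0, 0, 0, 0.35],
    [0, 0, 0, 0.7],
    [0, 0, 0, 1],
    [0, 0, 0, 1],
  ],
)

```text
time: 36.33
ee_pos: [0.4664, -0.0289, 0.1395]
tcp_rot: [-0.0, 0.57, 0.821, -0.0]
ft_force: [-0.2, 0.7, -1.3]
width: 0.0237
grasp_force: 30.0
```

Emit:
step_arm(
  increments=[
    [0, 0, 0, 0.35],
    [0, 0, 0, 0.7],
    [0, 0, 0, 1],
    [0, 0, 0, 1],
  ],
)

```text
time: 36.83
ee_pos: [0.4663, -0.0288, 0.1397]
tcp_rot: [-0.0, 0.763, 0.646, -0.0]
ft_force: [-0.3, -0.8, -1.0]
width: 0.024
grasp_force: 30.0
```

Emit:
step_arm(
  increments=[
    [0, 0, 0, 0.35],
    [0, 0, 0, 0.7],
    [0, 0, 0, 1],
    [0, 0, 0, 1],
  ],
)

```text
time: 37.33
ee_pos: [0.4664, -0.0288, 0.1399]
tcp_rot: [0.0, 0.904, 0.427, -0.0]
ft_force: [0.3, 0.4, -1.5]
width: 0.0235
grasp_force: 30.0
```

Emit:
step_arm(
  increments=[
    [0, 0, 0, 0.35],
    [0, 0, 0, 0.7],
    [0, 0, 0, 1],
    [0, 0, 0, 1],
  ],
)

```text
time: 37.83
ee_pos: [0.4663, -0.0288, 0.1399]
tcp_rot: [0.0, 0.984, 0.179, -0.0]
ft_force: [0.1, 0.4, -1.3]
width: 0.0238
grasp_force: 30.0
```

Emit:
step_arm(
  increments=[
    [0, 0, 0, 0.35],
    [0, 0, 0, 0.7],
    [0, 0, 0, 1],
    [0, 0, 0, 1],
    [0, 0, 0, 1],
  ],
)

```text
time: 38.45
ee_pos: [0.4663, -0.0288, 0.1399]
tcp_rot: [0.0, 0.997, -0.083, 0.0]
ft_force: [-0.1, -0.7, -0.7]
width: 0.0235
grasp_force: 30.0
```

Run:
```python
from h import *
st();f=wgrab('w11')
P=f['pixels'].astype(int);c=P[:,323]
print([(r,*c[r]) for r in range(120,180,3)])
for r in(175,190):
    k=np.nonzero(P[r,280:370].max(-1)<70)[0]+280;print(r,k.min(),k.max())
plan([[(.0755,-.0005,.1,90)]])
```

```text
t 38.45 world [ 0.4663 -0.0288  0.1399] dry [ 0.0748 -0.0418  0.1399] yaw-A 90.3 tilt 0.01 F [-0.1 -0.7 -0.7] w 0.0235 gf 29.98699514391774 q6 1.65
[(120, np.int64(170), np.int64(164), np.int64(161)), (123, np.int64(169), np.int64(164), np.int64(159)), (126, np.int64(170), np.int64(163), np.int64(160)), (129, np.int64(170), np.int64(163), np.int64(161)), (132, np.int64(170), np.int64(162), np.int64(160)), (135, np.int64(171), np.int64(163), np.int64(161)), (138, np.int64(170), np.int64(163), np.int64(160)), (141, np.int64(170), np.int64(162), np.int64(159)), (144, np.int64(171), np.int64(163), np.int64(159)), (147, np.int64(169), np.int64(163), np.int64(159)), (150, np.int64(169), np.int64(163), np.int64(159)), (153, np.int64(169), np.int64(162), np.int64(159)), (156, np.int64(159), np.int64(140), np.int64(118)), (159, np.int64(220), np.int64(166), np.int64(77)), (162, np.int64(251), np.int64(218), np.int64(96)), (165, np.int64(252), np.int64(221), np.int64(96)), (168, np.int64(253), np.int64(225), np.int64(99)), (171, np.int64(253), np.int64(225), np.int64(97)), (174, np.int64(254), np.int64(229), np.int64(100)), (177, np.int64(221), np.int64(185), np.int64(127))]
175 302 343
190 281 349
--
[0.207, 0.004, 0.2, 0.008]
```

Run:
```python
from h import *
import pickle
f=pickle.load(open('w11.pkl','rb'));P=f['pixels'].astype(int)
print(P[174:190,323].tolist())
f6=pickle.load(open('w6.pkl','rb'));f9=pickle.load(open('w9.pkl','rb'))
for F,rows,dz in((f6,(154.5,),.018),(f9,(160.5,),.015),(f,(176,178,180,182),.0171)):
    for r in rows: print(r,(F['m'].T@(wworld(F,323,r,F['p'][2]+dz,1)-F['p']))[0])
print('nub tip',(f['m'].T@(wworld(f,323,157.5,f['p'][2]+.0171-.0045,1)-f['p']))[0])
```

```text
[[254, 229, 100], [254, 230, 99], [252, 222, 103], [221, 185, 127], [242, 237, 228], [159, 153, 145], [59, 53, 52], [62, 56, 55], [63, 58, 57], [63, 57, 56], [63, 57, 56], [62, 56, 55], [61, 56, 55], [62, 57, 56], [61, 56, 56], [62, 57, 56]]
154.5 0.050266156649464336
160.5 0.04692899884738342
176 0.04051731429887328
178 0.03949568101768642
180 0.03847179153569431
182 0.037445552684571885
nub tip 0.04941137470135508
```

Emit:
step_arm(
  increments=[
    [0.1, 0, 0, 0.008],
    [0.216, 0.002, 0.2, 0.008],
    [0.216, 0.002, 0.2, 0.008],
    [0.216, 0.002, 0.2, 0.008],
    [0.216, 0.002, 0.2, 0.008],
  ],
)

```text
time: 39.12
ee_pos: [0.5089, -0.0365, 0.1012]
tcp_rot: [0.0, 0.996, -0.087, 0.001]
ft_force: [0.1, 0.6, -0.7]
width: 0.0241
grasp_force: 30.0
```

Run:
```python
from h import *
st()
plan([[(.075,.0013,.04,90)]])
```

```text
t 39.12 world [ 0.5089 -0.0365  0.1012] dry [0.0751 0.0014 0.1012] yaw-A 89.83 tilt 0.1 F [ 0.1  0.6 -0.7] w 0.0241 gf 29.986985679570353 q6 1.65
--
[-0.001, -0.001, 0.306, -0.006]
```

Emit:
step_arm(
  increments=[
    [0, 0, 0.15, -0.005],
    [0, 0, 0.22, -0.005],
    [0, 0, 0.26, -0.005],
    [0, 0, 0.285, -0.005],
    [0, 0, 0.3, -0.005],
    [0, 0, 0.305, -0.005],
    [0, 0, 0.315, -0.005],
    [0, 0, 0.315, -0.005],
  ],
)

```text
time: 40.12
ee_pos: [0.5092, -0.0364, 0.0396]
tcp_rot: [-0.0, 0.996, -0.086, 0.001]
ft_force: [-5.4, 2.3, 17.4]
width: 0.0237
grasp_force: 30.0
```

Run:
```python
from h import *
st()
```

```text
t 40.12 world [ 0.5092 -0.0364  0.0396] dry [0.075  0.0017 0.0396] yaw-A 89.93 tilt 0.1 F [-5.4  2.3 17.4] w 0.0237 gf 29.991563774674432 q6 1.65
```

Seated at the expected height. I release narrowly, lift, back off and look.

Emit:
step_arm(
  increments=[
    [0, 0, -0.01, 0],
    [0, 0, -0.01, 0],
    [0, 0, -0.01, 0],
  ],
  hand=0.38,
)

```text
time: 40.5
ee_pos: [0.509, -0.0365, 0.0388]
tcp_rot: [0.0, 0.996, -0.086, 0.0]
ft_force: [1.4, 0.6, 0.7]
width: 0.0284
grasp_force: 0.3
```

Emit:
step_arm(
  increments=[
    [0, 0, -0.2, 0],
    [0, 0, -0.45, 0],
    [-0.15, 0.1, -0.65, 0],
    [-0.3, 0.2, -0.8, 0],
    [-0.62, 0.37, -0.8, 0],
    [-0.62, 0.37, -0.8, 0],
    [-0.62, 0.37, -0.8, 0],
  ],
)

```text
time: 41.38
ee_pos: [0.374, -0.0884, 0.199]
tcp_rot: [0.0, 0.996, -0.086, 0.0]
ft_force: [-0.1, -0.0, -0.3]
width: 0.0282
grasp_force: 0.0
```

Run:
```python
from h import *
st();f=wgrab('w12');a=cv2.resize(f['pixels'][0:220,150:550],None,fx=2,fy=2,interpolation=cv2.INTER_CUBIC)
s=grab_frame('scene');b=cv2.resize(s['pixels'][160:260,250:410],None,fx=1.6,fy=1.6,interpolation=cv2.INTER_CUBIC)
o=np.zeros((600,800,3),np.uint8);o[:440]=a;o[440:600,:256]=b;save('mix2',o)
for x in(-.075,-.025,.025,.075):
    print(x,[ (lambda w:(inv(w)[2]*1000).round(1))(world(s,*proj(s,D(x,y,.057))[0])) for y in(-.03,-.02,-.01,0,.01,.02,.03)])
```

```text
t 41.38 world [ 0.374  -0.0884  0.199 ] dry [ 0.1492 -0.1227  0.199 ] yaw-A 89.88 tilt 0.05 F [-0.1 -0.  -0.3] w 0.0282 gf 0.0 q6 1.48
-0.075 [np.float64(56.5), np.float64(58.1), np.float64(56.7), np.float64(59.1), np.float64(58.9), np.float64(58.7), np.float64(56.6)]
-0.025 [np.float64(58.9), np.float64(58.1), np.float64(57.4), np.float64(60.7), np.float64(57.9), np.float64(58.0), np.float64(60.2)]
0.025 [np.float64(58.3), np.float64(58.0), np.float64(60.8), np.float64(59.5), np.float64(58.2), np.float64(54.8), np.float64(56.8)]
0.075 [np.float64(56.2), np.float64(57.2), np.float64(56.7), np.float64(59.5), np.float64(59.9), np.float64(55.8), np.float64(58.1)]
```

View pics/mix2.png

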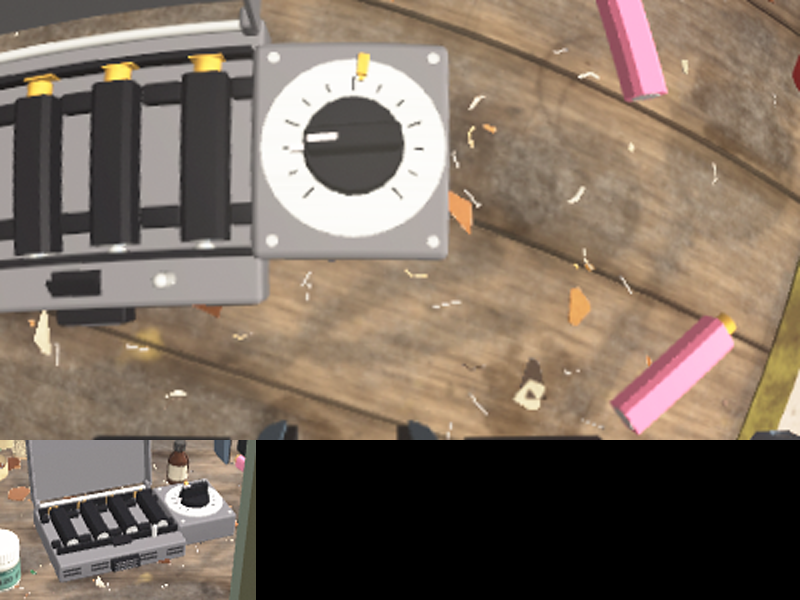

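All three visible sticks have their nubs toward the hinge (40,80), (120,70) and (207,62), and the inset shows four level sticks. The pointer runs (338,136) to (306,139) and the mark is at (363,66), disc centre (353,149). Next I shut the cover.

Run:
```python
from h import *
h=inv([.6576,.0145,.24]);print(h)
plan([[(.09,-.05,.245,120)],[(.0,.02,.245,150)],[(0,.09,.245,180)],[(0,h[1],.24,180)]])
```

```text
[-0.00041831  0.13926236  0.24      ]
--
[0.357, -0.295, -0.23, -1.002]
--
[0.528, -0.215, 0.0, -1.0]
--
[0.175, 0.303, 0.0, -1.0]
--
[0.0, 0.246, 0.025, 0.0]
```

Emit:
step_arm(
  increments=[
    [0.2, -0.15, -0.23, -0.35],
    [0.36, -0.3, -0.23, -0.7],
    [0.36, -0.3, -0.23, -1],
    [0.36, -0.3, -0.23, -1],
    [0.36, -0.3, -0.23, -1],
  ],
  hand=0.66,
)

```text
time: 42.1
ee_pos: [0.4554, -0.0413, 0.2445]
tcp_rot: [-0.0, 0.985, 0.174, -0.0]
ft_force: [-0.5, 0.8, 0.7]
width: 0.0155
grasp_force: 0.0
```

Emit:
step_arm(
  increments=[
    [0.53, -0.215, 0, -1],
    [0.53, -0.215, 0, -1],
    [0.53, -0.215, 0, -1],
    [0.53, -0.215, 0, -1],
    [0.53, -0.215, 0, -1],
  ],
)

```text
time: 42.72
ee_pos: [0.5395, 0.035, 0.245]
tcp_rot: [0.0, 0.907, 0.422, -0.0]
ft_force: [-0.6, -0.0, -0.3]
width: 0.0153
grasp_force: 0.0
```

Emit:
step_arm(
  increments=[
    [0.175, 0.3, 0, -1],
    [0.175, 0.3, 0, -1],
    [0.175, 0.3, 0, -1],
    [0.175, 0.3, 0, -1],
    [0.175, 0.3, 0, -1],
  ],
)

```text
time: 43.35
ee_pos: [0.6081, 0.0235, 0.2453]
tcp_rot: [0.0, 0.766, 0.642, 0.0]
ft_force: [-0.3, -0.0, -0.3]
width: 0.0157
grasp_force: 0.0
```

Emit:
step_arm(
  increments=[
    [0, 0.12, 0.02, 0],
    [0, 0.245, 0.02, 0],
    [0, 0.245, 0.02, 0],
    [0, 0.245, 0.02, 0],
  ],
)

```text
time: 43.85
ee_pos: [0.6559, 0.0156, 0.241]
tcp_rot: [-0.0, 0.766, 0.643, -0.0]
ft_force: [-0.2, 0.4, 0.0]
width: 0.0159
grasp_force: 0.0
```

Run:
```python
from h import *
st()
h=inv([.6576,.0145,.14]);plan([[(0,h[1],.14,180)]])
f=wgrab('w13');P=f['pixels'].astype(int)
# light handle columns between fingers
for r in(150,170,190,205):
    print(r,[tuple(P[r,c]) and int(P[r,c].max()) for c in range(280,372,3)])
```

```text
t 43.85 world [0.6559 0.0156 0.241 ] dry [-0.0012  0.1374  0.241 ] yaw-A 179.89 tilt 0.05 F [-0.2  0.4  0. ] w 0.0159 gf 0.0 q6 0.18
--
[-0.006, 0.009, 0.505, -0.004]
150 [177, 176, 175, 175, 173, 145, 171, 172, 172, 172, 172, 172, 174, 174, 174, 172, 133, 118, 128, 131, 122, 106, 111, 133, 130, 133, 146, 153, 150, 149, 154]
170 [178, 176, 176, 175, 173, 144, 134, 139, 137, 157, 199, 200, 167, 223, 246, 244, 211, 106, 104, 80, 105, 123, 122, 148, 156, 154, 167, 156, 141, 139, 148]
190 [178, 177, 177, 175, 179, 152, 142, 144, 149, 153, 144, 145, 224, 222, 246, 244, 209, 70, 77, 86, 101, 199, 122, 122, 136, 126, 135, 144, 146, 150, 157]
205 [177, 177, 176, 175, 174, 153, 131, 132, 134, 146, 136, 140, 116, 223, 246, 243, 195, 101, 104, 108, 117, 121, 135, 136, 145, 146, 147, 146, 165, 139, 133]
```

Emit:
step_arm(
  increments=[
    [0, 0.003, 0, 0],
    [0, 0.003, 0.15, 0],
    [0, 0.003, 0.3, 0],
    [0, 0.003, 0.4, 0],
    [0, 0.003, 0.45, 0],
    [0, 0.003, 0.505, 0],
    [0, 0.003, 0.505, 0],
  ],
  hand=0.71,
)

```text
time: 44.78
ee_pos: [0.657, 0.0154, 0.1396]
tcp_rot: [-0.0, 0.765, 0.644, -0.0]
ft_force: [0.1, 0.1, -0.0]
width: 0.0133
grasp_force: 0.0
```

Run:
```python
from h import *
st()
```

```text
t 44.77 world [0.657  0.0154 0.1396] dry [-0.0012  0.1385  0.1396] yaw-A 179.94 tilt 0.05 F [ 0.1  0.1 -0. ] w 0.0133 gf 0.0 q6 0.18
```

Emit:
step_arm(
  increments=[
    [0, 0, 0, 0],
    [0, 0, 0, 0],
    [0, 0, 0, 0],
    [0, 0, 0, 0],
  ],
  hand=1,
)

```text
time: 45.28
ee_pos: [0.6571, 0.0155, 0.1401]
tcp_rot: [-0.0, 0.765, 0.644, -0.0]
ft_force: [-1.7, 0.5, -1.2]
width: 0.0096
grasp_force: 30.0
```

Run:
```python
from h import *
st()
s,p,m=pose();q=inv(p);b=np.array(arc(1.75))
for rng in (np.linspace(1.7,1.2,10),np.linspace(1.14,.5,12),np.linspace(.45,.14,8)):
    print('--')
    rel([D(*(q+np.array(arc(t))-b)) for t in rng],[yaw(m)]*len(rng),D(*q),m)
    q=q+np.array(arc(rng[-1]))-b;b=np.array(arc(rng[-1]))
```

```text
t 45.27 world [0.6571 0.0155 0.1401] dry [-0.0013  0.1386  0.1401] yaw-A 179.94 tilt 0.01 F [-1.7  0.5 -1.2] w 0.0096 gf 29.999449253082275 q6 0.18
--
[-0.0, -0.027, -0.016, 0.0]
[-0.0, -0.058, -0.032, 0.0]
[-0.0, -0.09, -0.047, 0.0]
[-0.0, -0.123, -0.06, 0.0]
[-0.0, -0.156, -0.071, 0.0]
[-0.0, -0.19, -0.08, 0.0]
[-0.0, -0.224, -0.087, 0.0]
[-0.0, -0.259, -0.092, 0.0]
[-0.0, -0.293, -0.095, 0.0]
[-0.0, -0.328, -0.097, 0.0]
--
[-0.0, -0.038, 0.001, 0.0]
[-0.0, -0.074, 0.004, 0.0]
[-0.0, -0.111, 0.009, 0.0]
[-0.0, -0.147, 0.016, 0.0]
[-0.0, -0.182, 0.025, 0.0]
[-0.0, -0.217, 0.036, 0.0]
[-0.0, -0.251, 0.049, 0.0]
[-0.0, -0.285, 0.064, 0.0]
[-0.0, -0.317, 0.082, 0.0]
[-0.0, -0.349, 0.1, 0.0]
[-0.0, -0.379, 0.121, 0.0]
[-0.0, -0.408, 0.144, 0.0]
--
[-0.0, -0.024, 0.021, 0.0]
[-0.0, -0.044, 0.04, 0.0]
[-0.0, -0.063, 0.06, 0.0]
[-0.0, -0.082, 0.081, 0.0]
[-0.0, -0.099, 0.103, 0.0]
[-0.0, -0.116, 0.125, 0.0]
[-0.0, -0.131, 0.148, 0.0]
[-0.0, -0.146, 0.172, 0.0]
```

Emit:
step_arm(
  increments=[
    [0, -0.027, -0.016, 0],
    [0, -0.058, -0.032, 0],
    [0, -0.09, -0.047, 0],
    [0, -0.123, -0.06, 0],
    [0, -0.156, -0.071, 0],
    [0, -0.19, -0.08, 0],
    [0, -0.224, -0.087, 0],
    [0, -0.259, -0.092, 0],
    [0, -0.293, -0.095, 0],
    [0, -0.328, -0.097, 0],
  ],
)

```text
time: 46.52
ee_pos: [0.5925, 0.027, 0.16]
tcp_rot: [0.0, 0.765, 0.644, 0.001]
ft_force: [3.6, 1.5, 4.9]
width: 0.0091
grasp_force: 30.0
```

Emit:
step_arm(
  increments=[
    [0, -0.038, 0.001, 0],
    [0, -0.074, 0.004, 0],
    [0, -0.111, 0.009, 0],
    [0, -0.147, 0.016, 0],
    [0, -0.182, 0.025, 0],
    [0, -0.217, 0.036, 0],
    [0, -0.251, 0.049, 0],
    [0, -0.285, 0.064, 0],
    [0, -0.317, 0.082, 0],
    [0, -0.349, 0.1, 0],
    [0, -0.379, 0.121, 0],
    [0, -0.408, 0.144, 0],
  ],
)

```text
time: 48.02
ee_pos: [0.5114, 0.0412, 0.1297]
tcp_rot: [-0.001, 0.765, 0.644, -0.0]
ft_force: [2.8, 5.0, 0.2]
width: 0.0093
grasp_force: 30.0
```

Run:
```python
from h import *
st();print(arc(.5),arc(.14))
```

```text
t 48.02 world [0.5114 0.0412 0.1297] dry [-0.0018 -0.0094  0.1297] yaw-A 179.92 tilt 0.09 F [2.8 5.  0.2] w 0.0093 gf 29.998785853385925 q6 0.23
(0, np.float64(-0.008150218378304513), np.float64(0.14235066766032012)) (0, np.float64(-0.0373064666062054), np.float64(0.1078753239201716))
```

Emit:
step_arm(
  increments=[
    [0, -0.024, 0.021, 0],
    [0, -0.044, 0.04, 0],
    [0, -0.063, 0.06, 0],
    [0, -0.082, 0.081, 0],
    [0, -0.099, 0.103, 0],
    [0, -0.116, 0.125, 0],
    [0, -0.131, 0.148, 0],
    [0, -0.146, 0.172, 0],
    [0, -0.146, 0.172, 0],
  ],
)

```text
time: 49.15
ee_pos: [0.4824, 0.0462, 0.095]
tcp_rot: [-0.001, 0.765, 0.644, -0.0]
ft_force: [3.5, 6.3, -3.8]
width: 0.0094
grasp_force: 30.0
```

Emit:
step_arm(
  increments=[
    [0, 0, 0, 0],
    [0, 0, 0, 0],
    [0, 0, 0, 0],
    [0, 0, -0.15, 0],
    [0, 0, -0.3, 0],
    [0, 0, -0.3, 0],
  ],
  hand=0.4,
)

```text
time: 49.9
ee_pos: [0.4846, 0.0455, 0.158]
tcp_rot: [0.001, 0.765, 0.644, 0.002]
ft_force: [-0.9, 0.6, -0.2]
width: 0.0275
grasp_force: 0.0
```

Emit:
step_arm(
  increments=[
    [0, -0.02, 0, 0],
    [0, -0.02, 0, 0],
    [0, -0.02, 0, 0],
    [0, -0.02, 0, 0],
  ],
  hand=1,
)

```text
time: 50.4
ee_pos: [0.4794, 0.0463, 0.1557]
tcp_rot: [-0.0, 0.765, 0.644, -0.0]
ft_force: [-0.1, 0.7, 0.5]
width: 0.0002
grasp_force: 0.0
```

Run:
```python
from h import *
st();plan([[(0,-.043,.112,180),(0,-.045,.098,180)]])
```

```text
t 50.4 world [0.4794 0.0463 0.1557] dry [-0.0014 -0.0418  0.1557] yaw-A 179.94 tilt 0.05 F [-0.1  0.7  0.5] w 0.0002 gf 0.0 q6 0.24
--
[-0.007, -0.006, 0.218, -0.002]
[-0.007, -0.016, 0.288, -0.002]
```

Emit:
step_arm(
  increments=[
    [-0.005, -0.006, 0.12, 0],
    [-0.005, -0.006, 0.2, 0],
    [-0.005, -0.01, 0.24, 0],
    [-0.005, -0.014, 0.265, 0],
    [-0.005, -0.016, 0.28, 0],
    [-0.005, -0.016, 0.29, 0],
    [-0.005, -0.016, 0.29, 0],
  ],
)

```text
time: 51.28
ee_pos: [0.4746, 0.046, 0.1048]
tcp_rot: [-0.0, 0.765, 0.644, -0.0]
ft_force: [-18.5, 0.0, 52.8]
width: 0.0006
grasp_force: 26.4
```

Run:
```python
from h import *
st()
```

```text
t 51.27 world [0.4746 0.046  0.1048] dry [-0.0003 -0.0464  0.1048] yaw-A 179.93 tilt 0.05 F [-18.5   0.   52.8] w 0.0006 gf 26.409510523080826 q6 0.24
```

The force is too high at 8 mm short of shut. I back off and look.

Emit:
step_arm(
  increments=[
    [0, 0, -0.1, 0],
    [0, -0.2, -0.3, 0],
    [0, -0.5, -0.5, 0],
    [0, -0.6, -0.5, 0],
    [0, -0.6, -0.5, 0],
  ],
)

```text
time: 51.9
ee_pos: [0.357, 0.0666, 0.199]
tcp_rot: [0.001, 0.765, 0.644, 0.001]
ft_force: [0.7, 0.9, -0.8]
width: 0.0007
grasp_force: 0.0
```

Run:
```python
from h import *
st();f=wgrab('w14');s=grab_frame('scene');t=grab_frame('top')
a=cv2.resize(s['pixels'][165:265,250:400],(600,400),interpolation=cv2.INTER_CUBIC)
b=cv2.resize(f['pixels'][0:200,170:470],(300,200))
o=np.zeros((600,800,3),np.uint8);o[:400,:600]=a;o[400:600,:300]=b;o[400:600,310:640]=cv2.resize(t['pixels'][165:285,255:453],(330,200),interpolation=cv2.INTER_CUBIC);save('mix3',o)
P,C=cloud(s,262,170,385,250);d=np.array([inv(p) for p in P.reshape(-1,3)])
for y in np.arange(-.075,.07,.02):
    k=(abs(d[:,0])<.085)&(abs(d[:,1]-y)<.008)&(d[:,2]>.055)&(d[:,2]<.1);print(round(y,3),k.sum(),np.median(d[k,2]).round(4), [np.median(d[k&(abs(d[:,0]-x)<.03),2]).round(4) for x in(-.06,0,.06)])
```

```text
t 51.9 world [0.357  0.0666 0.199 ] dry [-0.0006 -0.1658  0.199 ] yaw-A 180.0 tilt 0.13 F [ 0.7  0.9 -0.8] w 0.0007 gf 0.0 q6 0.32
-0.075 761 0.0728 [np.float64(0.0727), np.float64(0.0729), np.float64(0.0728)]
-0.055 236 0.0801 [np.float64(0.0799), np.float64(0.0799), np.float64(0.0803)]
-0.035 209 0.0783 [np.float64(0.0785), np.float64(0.0782), np.float64(0.0782)]
-0.015 180 0.0762 [np.float64(0.0762), np.float64(0.0761), np.float64(0.0764)]
0.005 78 0.0748 [np.float64(0.0747), np.float64(0.0761), np.float64(0.0749)]
0.025 159 0.0726 [np.float64(0.0726), np.float64(0.0726), np.float64(0.0727)]
0.045 150 0.0705 [np.float64(0.0704), np.float64(0.0706), np.float64(0.0706)]
0.065 158 0.0683 [np.float64(0.0683), np.float64(0.0684), np.float64(0.068)]
```

View pics/mix3.png

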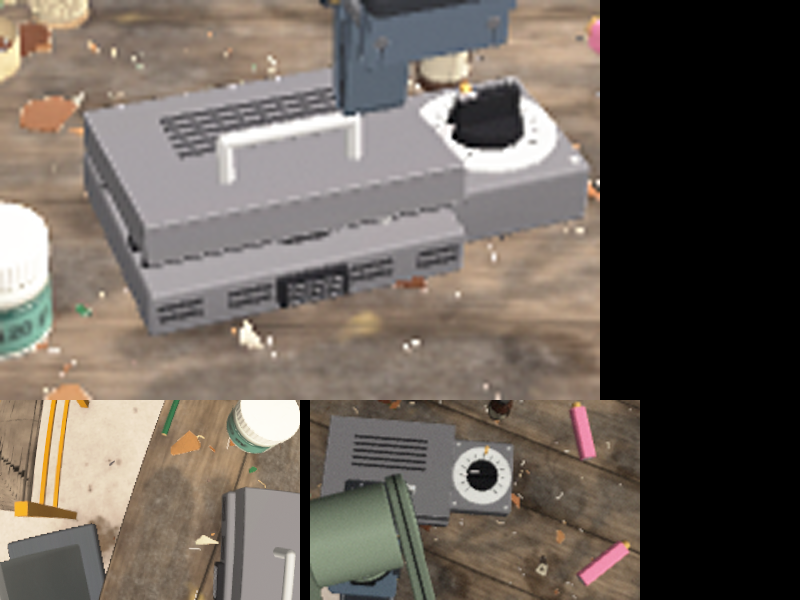

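The cover stands at about 0.098 rad (depth slope) with nothing visibly in the way. I press again nearer the free edge, in small steps.

Run:
```python
from h import *
plan([[(0,-.068,.13,180),(0,-.068,.085,180),(0,-.068,.076,180)]])
```

```text
--
[-0.003, 0.479, 0.34, -0.002]
[-0.003, 0.479, 0.565, -0.002]
[-0.003, 0.479, 0.61, -0.002]
```

Emit:
step_arm(
  increments=[
    [0, 0.25, 0.2, 0],
    [0, 0.48, 0.34, 0],
    [0, 0.48, 0.34, 0],
    [0, 0.48, 0.5, 0],
    [0, 0.48, 0.565, 0],
    [0, 0.48, 0.58, 0],
    [0, 0.48, 0.595, 0],
    [0, 0.48, 0.61, 0],
    [0, 0.48, 0.61, 0],
  ],
)

```text
time: 53.18
ee_pos: [0.4526, 0.0501, 0.0795]
tcp_rot: [0.0, 0.765, 0.644, 0.001]
ft_force: [-8.1, -0.5, 21.7]
width: 0.0002
grasp_force: 10.5
```

Emit:
step_arm(
  increments=[
    [0, 0, 0.005, 0],
    [0, 0, 0.01, 0],
    [0, 0, 0.01, 0],
  ],
)

```text
time: 53.55
ee_pos: [0.4524, 0.0502, 0.0784]
tcp_rot: [0.0, 0.765, 0.644, 0.001]
ft_force: [-9.1, -0.6, 29.1]
width: -0.0001
grasp_force: 14.2
```

Run:
```python
from h import *
st()
```

```text
t 53.55 world [0.4524 0.0502 0.0784] dry [-0.0006 -0.069   0.0784] yaw-A 179.95 tilt 0.09 F [-9.1 -0.6 29.1] w -0.0001 gf 14.219597717165016 q6 0.26
```

Emit:
step_arm(
  increments=[
    [0, 0, 0, 0],
    [0, 0, 0, 0],
    [0, 0, 0, 0],
    [0, 0, 0, 0],
    [0, 0, 0, 0],
    [0, 0, 0, 0],
  ],
)

```text
time: 54.3
ee_pos: [0.4524, 0.0501, 0.0784]
tcp_rot: [0.0, 0.765, 0.644, 0.001]
ft_force: [-10.0, -0.2, 29.4]
width: 0.0007
grasp_force: 14.2
```

Emit:
step_arm(
  increments=[
    [0, 0, -0.02, 0],
    [0, 0, -0.04, 0],
    [0, 0, -0.06, 0],
    [0, 0, -0.06, 0],
  ],
)

```text
time: 54.8
ee_pos: [0.4529, 0.05, 0.0864]
tcp_rot: [0.0, 0.765, 0.644, 0.0]
ft_force: [0.4, 0.1, 0.2]
width: 0.0005
grasp_force: 0.0
```

Run:
```python
from h import *
import pickle
st()
# compare stick heights with more care from wrist/scene frames: does wrist have range?
f=pickle.load(open('w12.pkl','rb'));print(f['range_z'].shape,(f['range_z']>0).mean())
f=pickle.load(open('top1.pkl','rb'))
for n in('w4','w12'):
    f=pickle.load(open(n+'.pkl','rb'));K=f['mtx'];C=f['T_tool_cam']
    v,u=np.mgrid[0:220,0:640];d=np.stack([u-K[0,2],v-K[1,2]],-1);r=np.linalg.norm(d,axis=-1)+1e-9;th=r/K[0,0]
    ray=np.concatenate([d/r[...,None]*np.tan(th)[...,None],np.ones(r.shape+(1,))],-1)*f['range_z'][:220,:,None]
    W=(ray@C[:3,:3].T+C[:3,3])@f['m'].T+f['p'];X=(W[...,:2]-T)@M();Z=W[...,2]
    for x in(-.075,-.025,.025,.075):
        row=[]
        for y in np.arange(-.06,.07,.01):
            k=(abs(X[...,0]-x)<.006)&(abs(X[...,1]-y)<.005)&(f['range_z'][:220]>0);row.append((np.median(Z[k])*1000).round(1) if k.any() else None)
        print(n,x,row)
```

```text
t 54.8 world [0.4529 0.05   0.0864] dry [-0.0005 -0.0685  0.0864] yaw-A 179.94 tilt 0.04 F [0.4 0.1 0.2] w 0.0005 gf 0.0 q6 0.26
(400, 640) 0.93369140625
w4 -0.075 [np.float64(33.4), np.float64(44.8), np.float64(33.1), np.float64(33.3), np.float64(33.1), np.float64(33.3), np.float64(33.1), np.float64(33.1), np.float64(33.5), np.float64(33.3), np.float64(33.1), np.float64(34.2), np.float64(45.9)]
w4 -0.025 [np.float64(33.5), np.float64(47.5), np.float64(52.8), np.float64(57.1), np.float64(57.2), np.float64(57.1), np.float64(57.2), np.float64(57.2), np.float64(57.3), np.float64(57.3), np.float64(57.3), np.float64(57.0), np.float64(45.1)]
w4 0.025 [np.float64(33.5), np.float64(47.4), np.float64(57.2), np.float64(57.2), np.float64(57.3), np.float64(57.2), np.float64(57.2), np.float64(57.3), np.float64(57.3), np.float64(57.4), np.float64(56.6), np.float64(51.0), np.float64(45.8)]
w4 0.075 [np.float64(33.7), np.float64(48.1), np.float64(53.8), np.float64(57.3), np.float64(57.2), np.float64(57.3), np.float64(57.4), np.float64(57.2), np.float64(57.3), np.float64(57.4), np.float64(57.2), np.f
[... 313 characters left out ...]
oat64(56.2), np.float64(57.1), np.float64(56.9), np.float64(57.1), np.float64(57.2), np.float64(57.1), np.float64(57.0), np.float64(57.1), np.float64(57.0), np.float64(56.1), np.float64(46.0), np.float64(45.0)]
w12 0.025 [np.float64(33.5), np.float64(48.0), np.float64(57.2), np.float64(57.2), np.float64(57.2), np.float64(57.2), np.float64(57.1), np.float64(57.3), np.float64(57.2), np.float64(57.1), np.float64(56.9), np.float64(50.5), np.float64(45.0)]
w12 0.075 [np.float64(33.7), np.float64(49.2), np.float64(57.3), np.float64(57.2), np.float64(57.3), np.float64(57.2), np.float64(57.3), np.float64(57.3), np.float64(57.2), np.float64(57.3), np.float64(56.7), np.float64(50.9), np.float64(44.7)]
```

```bash
cat >> h.py <<'E'
def wcloud(f,v1=225):
    K=f['mtx'];C=f['T_tool_cam'];v,u=np.mgrid[0:v1,0:640];d=np.stack([u-K[0,2],v-K[1,2]],-1);r=np.linalg.norm(d,axis=-1)+1e-9;th=r/K[0,0]
    ray=np.concatenate([d/r[...,None]*np.tan(th)[...,None],np.ones(r.shape+(1,))],-1)*f['range_z'][:v1,:,None]
    W=(ray@C[:3,:3].T+C[:3,3])@f['m'].T+f['p'];X=(W[...,:2]-T)@M()
    return np.concatenate([X,W[...,2:]],-1),f['range_z'][:v1]>0
E
python3 - <<'E'
from h import *
import pickle
def prof(n,xs,ys,h=.005):
    f=pickle.load(open(n+'.pkl','rb'));X,ok=wcloud(f)
    for x in xs:print(n,x,[(round(y,3),(np.median(X[k][:,2])*1000).round(1)) for y in ys for k in [(abs(X[...,0]-x)<h)&(abs(X[...,1]-y)<h/2)&ok] if k.any()])
prof('w14',(-.09,-.07,-.05,-.02),np.arange(-.1,.08,.01))
prof('w1',(-.09,-.06,0,.06),np.arange(-.1,.08,.01))
prof('w2',(-.09,-.06,0,.06),np.arange(-.1,.08,.01))
prof('w12',(.06,.085,.0),np.arange(-.1,-.04,.004),.004)
prof('w4',(-.09,-.06,-.03,0,.03,.045,.06,.085),np.arange(-.1,-.04,.004),.004)
E
```

```text
w14 -0.09 [(np.float64(-0.1), np.float64(-0.3)), (np.float64(-0.09), np.float64(-0.8)), (np.float64(-0.08), np.float64(63.2)), (np.float64(-0.07), np.float64(80.8)), (np.float64(-0.06), np.float64(79.8)), (np.float64(-0.05), np.float64(78.6)), (np.float64(-0.04), np.float64(78.0)), (np.float64(-0.03), np.float64(76.3)), (np.float64(-0.02), np.float64(75.6)), (np.float64(-0.01), np.float64(74.6)), (np.float64(-0.0), np.float64(73.6)), (np.float64(0.01), np.float64(72.9)), (np.float64(0.02), np.float64(71.9)), (np.float64(0.03), np.float64(71.0)), (np.float64(0.04), np.float64(69.7)), (np.float64(0.05), np.float64(68.9)), (np.float64(0.06), np.float64(67.5)), (np.float64(0.07), np.float64(66.7))]
w14 -0.07 [(np.float64(-0.1), np.float64(-0.6)), (np.float64(-0.09), np.float64(-0.4)), (np.float64(-0.08), np.float64(65.2)), (np.float64(-0.07), np.float64(80.9)), (np.float64(-0.06), np.float64(80.0)), (np.float64(-0.05), np.float64(79.0)), (np.float64(-0.04), np.float64(77.7)), (np.float64(-0.03), np.float64(76.5)), (np.float64(-0.02), np.float64(75.7)), (np.float64(-0.01), np.float64(74.8
[... 12339 characters left out ...]
loat64(35.2)), (np.float64(-0.048), np.float64(33.5)), (np.float64(-0.044), np.float64(33.6))]
w4 0.085 [(np.float64(-0.1), np.float64(-0.3)), (np.float64(-0.096), np.float64(-0.5)), (np.float64(-0.092), np.float64(-0.7)), (np.float64(-0.088), np.float64(-0.0)), (np.float64(-0.084), np.float64(32.3)), (np.float64(-0.08), np.float64(33.5)), (np.float64(-0.076), np.float64(33.2)), (np.float64(-0.072), np.float64(33.1)), (np.float64(-0.068), np.float64(33.4)), (np.float64(-0.064), np.float64(33.2)), (np.float64(-0.06), np.float64(33.4)), (np.float64(-0.056), np.float64(46.4)), (np.float64(-0.052), np.float64(33.3)), (np.float64(-0.048), np.float64(33.2)), (np.float64(-0.044), np.float64(33.1))]
```

Run:
```python
from h import *
import pickle
L=lambda n:pickle.load(open(n+'.pkl','rb'))
for n in('w1','w2','w4','w12','w14'):
    X,ok=wcloud(L(n));k=ok&(abs(X[...,0])<.018)&(X[...,2]>.012)&(X[...,2]<.035)&(X[...,1]<-.085)
    print(n,'tab face y',np.percentile(X[k][:,1],[1,5,50]).round(4) if k.any() else None)
for n in('w4','w12'):
    X,ok=wcloud(L(n))
    for x0 in(-.01,0,.01):print(n,x0,[(int(y*1000),(np.median(X[k][:,2])*1000).round(1)) for y in np.arange(-.082,-.054,.002) for k in[ok&(abs(X[...,0]-x0)<.004)&(abs(X[...,1]-y)<.001)] if k.any()])
for n in('w5','w11'):
    X,ok=wcloud(L(n),200);k=ok&(X[...,1]>.055)&(X[...,2]>.06)&(X[...,1]<.13)
    P=X[k];a=1.75;dy=P[:,1]-.072;dz=P[:,2]-.045
    y=.072+dy*np.cos(a)-dz*np.sin(a);z=.045+dy*np.sin(a)+dz*np.cos(a)
    for x0 in(-.05,-.03,-.015,0,.015,.03,.05):
        print(n,x0,[(int(round(z0*1000)),(np.percentile(y[q],90)*1000).round(1)) for z0 in np.arange(.034,.068,.003) for q in[(abs(P[:,0]-x0)<.006)&(abs(z-z0)<.0015)&(y<-.05)] if q.sum()>1])
        print('   under',[(int(round(y0*1000)),(np.percentile(z[q],10)*1000).round(1)) for y0 in np.arange(-.084,-.0,.006) for q in[(abs(P[:,0]-x0)<.006)&(abs(y-y0)<.002)] if q.sum()>1])
```

```text
w1 tab face y [-0.0955 -0.0955 -0.0911]
w2 tab face y [-0.0931 -0.092  -0.0889]
w4 tab face y [-0.0945 -0.0944 -0.0896]
w12 tab face y [-0.095  -0.0947 -0.0898]
w14 tab face y [-0.4594 -0.4414 -0.0919]
w4 -0.01 [(-82, np.float64(32.7)), (-80, np.float64(33.1)), (-78, np.float64(33.1)), (-76, np.float64(47.2)), (-74, np.float64(48.6)), (-72, np.float64(50.2)), (-69, np.float64(52.4)), (-67, np.float64(54.1)), (-65, np.float64(47.6)), (-63, np.float64(46.5)), (-61, np.float64(46.6)), (-59, np.float64(33.0)), (-57, np.float64(44.6)), (-55, np.float64(46.0)), (-53, np.float64(45.3))]
w4 0 [(-82, np.float64(32.7)), (-80, np.float64(33.5)), (-78, np.float64(32.7)), (-76, np.float64(47.2)), (-74, np.float64(48.7)), (-72, np.float64(50.6)), (-69, np.float64(53.0)), (-67, np.float64(54.2)), (-65, np.float64(51.8)), (-63, np.float64(47.0)), (-61, np.float64(46.8)), (-59, np.float64(33.5)), (-57, np.float64(39.5)), (-55, np.float64(46.0)), (-53, np.float64(46.1))]
w4 0.01 [(-82, np.float64(32.6)), (-80, np.float64(33.0)), (-78, np.float64(32.8)), (-76, np.float64(47.2)), (-74, np.float64(48.7))
[... 4504 characters left out ...]
-24, np.float64(60.8)), (-18, np.float64(60.8)), (-12, np.float64(60.9)), (-6, np.float64(61.2))]
w11 -0.015 [(34, np.float64(-71.3)), (37, np.float64(-72.9))]
   under [(-72, np.float64(34.2)), (-30, np.float64(60.4)), (-24, np.float64(60.8)), (-18, np.float64(60.8)), (-12, np.float64(60.9)), (-6, np.float64(61.0))]
w11 0 []
   under [(-24, np.float64(60.6)), (-18, np.float64(60.6)), (-12, np.float64(60.9)), (-6, np.float64(60.8))]
w11 0.015 []
   under [(-18, np.float64(60.7)), (-12, np.float64(60.6)), (-6, np.float64(60.6))]
w11 0.03 []
   under [(-18, np.float64(60.3)), (-12, np.float64(60.6)), (-6, np.float64(60.8))]
w11 0.05 []
   under [(-12, np.float64(60.4)), (-6, np.float64(60.6))]
```

Emit:
step_arm(
  increments=[
    [0, 0, 0.03, 0],
    [0, 0, 0.05, 0],
    [0, 0, 0.06, 0],
    [0, 0, 0.06, 0],
  ],
)

```text
time: 55.3
ee_pos: [0.4523, 0.0501, 0.077]
tcp_rot: [-0.0, 0.765, 0.644, 0.0]
ft_force: [-8.5, -0.6, 31.2]
width: 0.0004
grasp_force: 15.3
```

Run:
```python
from h import *
import pickle
st();f=wgrab('w15');X,ok=wcloud(f)
for x0 in(-.09,-.06):
    k=ok&(abs(X[...,0]-x0)<.01)&(X[...,2]>.06)&(X[...,2]<.09)&(X[...,1]>-.075)&(X[...,1]<.07);print(x0,np.polyfit(X[k][:,1],X[k][:,2],1),k.sum())
s=grab_frame('scene');pickle.dump(s,open('s15.pkl','wb'))
P,C=cloud(s,262,170,385,260);d=((P[...,:2]-T)@M());z=P[...,2]
k=(abs(d[...,0])<.02)&(z>.01)&(z<.027)&(d[...,1]<-.08);print('tab y',np.median(d[k][:,1]))
k=(abs(abs(d[...,0])-.05)<.02)&(z>.01)&(z<.025)&(d[...,1]<-.07);print('flank y',np.median(d[k][:,1]))
for u0 in (-.06,0.,.06):
    k=(abs(d[...,0]-u0)<.015)&(z>.056)&(z<.072)&(d[...,1]<-.07);print('skirt',u0,np.median(d[k][:,1]) if k.any() else None)
```

```text
t 55.3 world [0.4523 0.0501 0.077 ] dry [-0.0006 -0.0691  0.077 ] yaw-A 179.93 tilt 0.02 F [-8.5 -0.6 31.2] w 0.0004 gf 15.322751518688165 q6 0.26
-0.09 [-0.07442003  0.07177124] 7150
-0.06 [-0.07305788  0.07185274] 7196
tab y -0.08925327266608972
flank y -0.08390108014682245
skirt -0.06 -0.07925216946323152
skirt 0.0 -0.08008124375296974
skirt 0.06 -0.0807575775913562
```

Under load the cover is at 0.074 rad and the tab is cammed in by about 4.6 mm, so the latch is working. I keep pressing in small steps.

Emit:
step_arm(
  increments=[
    [0, 0, 0.005, 0],
    [0, 0, 0.01, 0],
    [0, 0, 0.01, 0],
  ],
)

```text
time: 55.78
ee_pos: [0.452, 0.0502, 0.0752]
tcp_rot: [-0.0, 0.765, 0.644, -0.0]
ft_force: [-9.6, 0.2, 33.0]
width: 0.0006
grasp_force: 16.6
```

Run:
```python
from h import *
st();f=wgrab('w15');X,ok=wcloud(f)
x0=-.07
k=ok&(abs(X[...,0]-x0)<.02)&(X[...,2]>.06)&(X[...,2]<.09)&(X[...,1]>-.075)&(X[...,1]<.07);print(x0,np.polyfit(X[k][:,1],X[k][:,2],1),k.sum())
s=grab_frame('scene')
P,C=cloud(s,262,170,385,260);d=((P[...,:2]-T)@M());z=P[...,2]
k=(abs(d[...,0])<.02)&(z>.01)&(z<.027)&(d[...,1]<-.08);print('tab y',np.median(d[k][:,1]))
```

```text
t 55.77 world [0.452  0.0502 0.0752] dry [-0.0006 -0.0694  0.0752] yaw-A 179.92 tilt 0.04 F [-9.6  0.2 33. ] w 0.0006 gf 16.574580135784345 q6 0.26
-0.07 [-0.0617077   0.07092629] 14591
tab y -0.08759516836219175
```

Emit:
step_arm(
  increments=[
    [0, 0, 0.007, 0],
    [0, 0, 0.014, 0],
    [0, 0, 0.02, 0],
    [0, 0, 0.02, 0],
  ],
)

```text
time: 56.38
ee_pos: [0.4519, 0.05, 0.0676]
tcp_rot: [-0.001, 0.765, 0.644, -0.001]
ft_force: [-1.8, 0.2, 1.6]
width: 0.0005
grasp_force: 0.9
```

```bash
cat > th.py <<'E'
from h import *
st();f=wgrab('w15');X,ok=wcloud(f)
k=ok&(abs(X[...,0]+.07)<.02)&(X[...,2]>.06)&(X[...,2]<.09)&(X[...,1]>-.075)&(X[...,1]<.07);print('slope',np.polyfit(X[k][:,1],X[k][:,2],1))
s=grab_frame('scene')
P,C=cloud(s,262,170,385,260);d=((P[...,:2]-T)@M());z=P[...,2]
k=(abs(d[...,0])<.02)&(z>.01)&(z<.027)&(d[...,1]<-.08);print('tab y',np.median(d[k][:,1]))
E
python3 th.py
```

```text
t 56.38 world [0.4519 0.05   0.0676] dry [-0.0004 -0.0695  0.0676] yaw-A 179.94 tilt 0.1 F [-1.8  0.2  1.6] w 0.0005 gf 0.8617359245181433 q6 0.26
slope [-0.00849657  0.06694068]
tab y -0.09389254959888048
```

Snapped: the cover slope is back to the shut value and the tab has sprung back. Now I measure the dial from the earlier wrist frame.

```bash
cat > dial.py <<'E'
from h import *
import pickle,sys
def dial(f):
    X,ok=wcloud(f,260);C=f['pixels'][:260].astype(int);x,y,z=X[...,0],X[...,1],X[...,2];near=ok&(np.hypot(x-.154,y)<.055)
    k=near&(z>.073)&(z<.080);P=X[k][:,:2];c=P.mean(0);w=np.linalg.svd(P-c,full_matrices=False)[2][0];print('bar c',c.round(4),'n',len(P),'ang',np.arctan2(w[0],w[1]).round(3),'z',np.median(X[k][:,2]).round(4))
    k=near&(z>.043)&(z<.049)&(C.min(-1)>190);P=X[k][:,:2];(cx,cy),r=cv2.minEnclosingCircle(P.astype(np.float32));print('disc',cx,cy,r)
    k=near&(C[...,0]>170)&(C[...,2]<110)&(C[...,1]>110);m=X[k].mean(0);print('mark',m.round(4),k.sum())
    k=near&(z>.052)&(C.min(-1)>170)&(np.hypot(x-.154,y)<.04);p=X[k];print('ptr',p.mean(0).round(4),k.sum(),np.linalg.svd(p[:,:2]-p[:,:2].mean(0),full_matrices=False)[2][0])
    for o in(c,(cx,cy),(.154,0)):
        print('mark ang',np.arctan2(m[0]-o[0],m[1]-o[1]).round(3),'ptr ang',np.arctan2(p.mean(0)[0]-o[0],p.mean(0)[1]-o[1]).round(3))
if __name__=='__main__':
    for n in sys.argv[1:]:print(n);dial(pickle.load(open(n+'.pkl','rb')))
E
python3 dial.py w4 w8 w12
python3 - <<'E'
from h import *
plan([[(0,-.07,.17,180)],[(.08,-.03,.17,180)],[(.154,0,.14,180)]])
E
```

```text
w4
bar c [ 0.1519 -0.0013] n 447 ang 1.506 z 0.0766
disc 0.15436029434204102 -0.0005562268197536469 0.04912194609642029
mark [0.158  0.0414 0.0525] 41
ptr [ 0.1395 -0.0033  0.0679] 77 [-0.97654101  0.21533151]
mark ang 0.142 ptr ang -1.732
mark ang 0.086 ptr ang -1.752
mark ang 0.096 ptr ang -1.793
w8
bar c [ 0.155 -0.001] n 957 ang 1.503 z 0.0764
disc 0.1530919373035431 -0.00036583843757398427 0.048951681703329086
mark [0.1635 0.0364 0.0475] 122
ptr [ 0.1384 -0.0007  0.0747] 90 [-0.62070005 -0.78404811]
mark ang 0.222 ptr ang -1.55
mark ang 0.276 ptr ang -1.593
mark ang 0.255 ptr ang -1.616
w12
bar c [ 0.1537 -0.0009] n 610 ang -1.641 z 0.0764
disc 0.1539488434791565 -0.00058323162375018 0.049117233604192734
mark [0.1585 0.042  0.0524] 35
ptr [0.1409 0.0042 0.0663] 115 [-0.85465959 -0.51918878]
mark ang 0.111 ptr ang -1.189
mark ang 0.107 ptr ang -1.218
mark ang 0.107 ptr ang -1.259
--
[-0.002, -0.005, -0.511, -0.002]
--
[-0.4, 0.2, 0.0, 0.0]
--
[-0.37, 0.15, 0.15, 0.0]
```

Emit:
step_arm(
  increments=[
    [0, 0, -0.1, 0],
    [0, 0, -0.5, 0],
    [0, 0, -0.5, 0],
    [0, 0, -0.5, 0],
  ],
  hand=0.2,
)

```text
time: 56.98
ee_pos: [0.4539, 0.0499, 0.1692]
tcp_rot: [0.001, 0.765, 0.644, 0.002]
ft_force: [-0.4, 0.1, -0.2]
width: 0.0358
grasp_force: 0.0
```

Emit:
step_arm(
  increments=[
    [-0.4, 0.2, 0, 0],
    [-0.4, 0.2, 0, 0],
    [-0.77, 0.345, 0, -0.13],
    [-0.77, 0.345, 0.1, -0.13],
    [-0.77, 0.345, 0.15, -0.13],
    [-0.77, 0.345, 0.15, -0.13],
    [-0.77, 0.345, 0.15, -0.13],
  ],
)

```text
time: 57.85
ee_pos: [0.4942, -0.1126, 0.1382]
tcp_rot: [0.0, 0.742, 0.67, 0.0]
ft_force: [0.5, -0.2, -0.0]
width: 0.0369
grasp_force: 0.0
```

```bash
python3 - <<'E'
from h import *
st();f=wgrab('w16')
plan([[(.154,-.0008,.059,184)]])
X,ok=wcloud(f,225);k=ok&(np.hypot(X[...,0]-.154,X[...,1])<.03)&(X[...,2]>.072)&(X[...,2]<.08);P=X[k];print(k.sum(),np.median(P,0), (((D(*np.median(P,0))-f['p'])@f['m'])).round(4))
E
python3 dial.py w16
```

```text
t 57.85 world [ 0.4942 -0.1126  0.1382] dry [ 1.527e-01 -1.000e-04  1.382e-01] yaw-A 183.92 tilt 0.01 F [ 0.5 -0.2 -0. ] w 0.0369 gf 0.0 q6 -0.14
--
[-0.006, -0.005, 0.398, -0.003]
679 [ 0.14720075 -0.0009596   0.07648622] [ 0.0055 -0.0005  0.0617]
w16
bar c [ 0.1522 -0.0006] n 858 ang 1.499 z 0.0765
disc 0.15326721966266632 -0.0005752686993218958 0.04825102910399437
mark [0.1452 0.0289 0.1149] 122
ptr [ 0.138  -0.002   0.0768] 123 [0.97396996 0.22667712]
mark ang -0.236 ptr ang -1.67
mark ang -0.269 ptr ang -1.666
mark ang -0.298 ptr ang -1.697
```

Bar centred between the fingers (0.5 mm off). I go down, grip, and turn clockwise about 100° in steps.

Emit:
step_arm(
  increments=[
    [-0.005, -0.004, 0.2, 0],
    [-0.005, -0.004, 0.33, 0],
    [-0.005, -0.004, 0.395, 0],
    [-0.005, -0.004, 0.395, 0],
    [-0.005, -0.004, 0.395, 0],
  ],
)

```text
time: 58.52
ee_pos: [0.4942, -0.1146, 0.0602]
tcp_rot: [0.001, 0.743, 0.669, 0.001]
ft_force: [0.1, 0.4, -0.4]
width: 0.0363
grasp_force: 0.0
```

Emit:
step_arm(
  increments=[
    [0, 0, 0, 0],
    [0, 0, 0, 0],
    [0, 0, 0, 0],
    [0, 0, 0, 0],
  ],
  hand=1,
)

```text
time: 59.02
ee_pos: [0.4929, -0.1145, 0.0595]
tcp_rot: [-0.0, 0.743, 0.669, -0.0]
ft_force: [-2.7, 0.0, 4.5]
width: 0.0118
grasp_force: 30.0
```

Emit:
step_arm(
  increments=[
    [0, 0, 0, 0.25],
    [0, 0, 0, 0.5],
    [0, 0, 0, 0.75],
    [0, 0, 0, 1],
    [0, 0, 0, 1],
  ],
)

```text
time: 59.65
ee_pos: [0.4919, -0.1141, 0.0595]
tcp_rot: [-0.001, 0.891, 0.454, -0.001]
ft_force: [-5.1, 0.3, 7.1]
width: 0.0118
grasp_force: 30.0
```

Emit:
step_arm(
  increments=[
    [0, 0, 0, 0.25],
    [0, 0, 0, 0.5],
    [0, 0, 0, 0.75],
    [0, 0, 0, 1],
    [0, 0, 0, 1],
  ],
)

```text
time: 60.28
ee_pos: [0.4912, -0.1133, 0.0595]
tcp_rot: [-0.002, 0.978, 0.208, -0.002]
ft_force: [-6.2, 3.9, 8.6]
width: 0.0115
grasp_force: 30.0
```

Emit:
step_arm(
  increments=[
    [0, 0, 0, 0.25],
    [0, 0, 0, 0.5],
    [0, 0, 0, 0.75],
    [0, 0, 0, 1],
    [0, 0, 0, 1],
  ],
)

```text
time: 60.9
ee_pos: [0.491, -0.1122, 0.0595]
tcp_rot: [-0.002, 0.999, -0.053, -0.002]
ft_force: [-5.2, 7.7, 11.1]
width: 0.0115
grasp_force: 30.0
```

Run:
```python
from h import *
st()
```

```text
t 60.9 world [ 0.491  -0.1122  0.0595] dry [ 0.1528 -0.0033  0.0595] yaw-A 93.71 tilt 0.36 F [-5.2  7.7 11.1] w 0.0115 gf 30.002311170101166 q6 1.42
```

Emit:
step_arm(
  increments=[
    [0, 0, 0, 0.17],
    [0, 0, 0, 0.33],
    [0, 0, 0, 0.33],
    [0, 0, 0, 0.33],
  ],
)

```text
time: 61.4
ee_pos: [0.4911, -0.1119, 0.0595]
tcp_rot: [-0.002, 0.99, -0.139, -0.003]
ft_force: [-6.3, 9.2, 10.3]
width: 0.012
grasp_force: 30.0
```

Emit:
step_arm(
  increments=[
    [0, 0, 0, 0],
    [0, 0, 0, 0],
    [0, 0, 0, 0],
  ],
  hand=0.3,
)

```text
time: 61.78
ee_pos: [0.4935, -0.1148, 0.059]
tcp_rot: [0.0, 0.99, -0.138, 0.0]
ft_force: [-0.1, 0.2, 0.1]
width: 0.0319
grasp_force: 0.0
```

Emit:
step_arm(
  increments=[
    [0, 0, -0.25, 0],
    [0, 0, -0.4, 0],
    [-0.3, 0, -0.6, 0],
    [-0.5, 0, -0.6, 0],
    [-0.5, 0, -0.6, 0],
    [-0.5, 0, -0.6, 0],
  ],
)

```text
time: 62.52
ee_pos: [0.3978, -0.0875, 0.1794]
tcp_rot: [0.0, 0.99, -0.138, 0.001]
ft_force: [-0.2, -0.8, -0.1]
width: 0.0321
grasp_force: 0.0
```

```bash
python3 - <<'E'
from h import *
st();f=wgrab('w17')
px=[]
K=f['mtx'];C=f['T_tool_cam']
c=f['m'].T@(D(.154,0,.05)-f['p']);c=C[:3,:3].T@(c-C[:3,3]);th=np.arctan2(np.hypot(c[0],c[1]),c[2]);u=K[0,2]+K[0,0]*th*c[0]/np.hypot(c[0],c[1]);v=K[1,2]+K[0,0]*th*c[1]/np.hypot(c[0],c[1]);print(u,v)
x0,y0=int(u)-60,max(int(v)-60,0);save('dial1',f['pixels'],5,(x0,y0,x0+120,y0+115));print(x0,y0)
E
python3 dial.py w17
```

```text
t 62.52 world [ 0.3978 -0.0875  0.1794] dry [ 0.1443 -0.0993  0.1794] yaw-A 83.93 tilt 0.1 F [-0.2 -0.8 -0.1] w 0.0321 gf 0.0 q6 1.6
321.16360076524444 91.03070559046712
261 31
w17
bar c [ 0.1535 -0.001 ] n 706 ang -3.033 z 0.0764
disc 0.15386563539505005 -0.00028039683820679784 0.04886618256568909
mark [0.1584 0.042  0.052 ] 32
ptr [0.1549 0.017  0.0702] 92 [-0.54937662 -0.83557485]
mark ang 0.115 ptr ang 0.079
mark ang 0.108 ptr ang 0.059
mark ang 0.105 ptr ang 0.052
```

View pics/dial1.png

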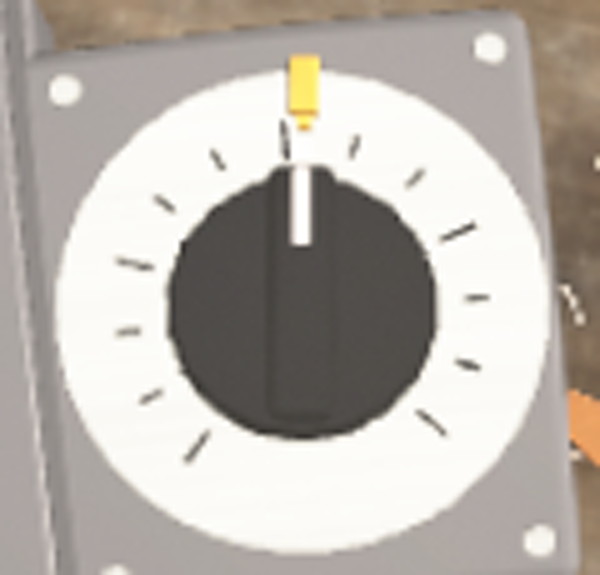

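The pointer (301,205) stands in line with the brass mark (304,90), with the bar at 0.108 and the mark at 0.11 rad. I make a last check of the cover and the bystanders, then hand in.

Run:
```python
from h import *
import pickle
X,ok=wcloud(pickle.load(open('w17.pkl','rb')))
k=ok&(abs(X[...,0]-.06)<.03)&(X[...,2]>.06)&(X[...,2]<.085)&(X[...,1]>-.07)&(X[...,1]<.06);sl=np.polyfit(X[k][:,1],X[k][:,2],1);print(sl)
a=pickle.load(open('top0.pkl','rb'));b=grab_frame('top')
for n,u,v in(('jar',232,216),('bottle',369,168),('cup',234,156)):
    d=np.abs(a['pixels'][v-15:v+15,u-15:u+15].astype(int)-b['pixels'][v-15:v+15,u-15:u+15]).mean();print(n,d)
st()
if abs(sl[0])<.016: print(close_job())
```

```text
[-0.01139814  0.06711283]
jar 1.5874074074074074
bottle 2.3825925925925926
cup 1.6507407407407408
t 62.62 world [ 0.3981 -0.0875  0.179 ] dry [ 0.1443 -0.099   0.179 ] yaw-A 83.93 tilt 0.03 F [-0.1  0.3 -0.4] w 0.0319 gf 0.0 q6 1.6
the job is handed in; nothing more can be done
None
```

I handed in the job at 62.6 s: the two reversed sticks are flipped, the spare is in bay 3 nub to the hinge, the cover is snapped shut, and the dial is within about 0.01 rad of the mark, with the jar, bottle and mug unmoved; one press on the cover handle peaked at 53 N through the fingertips.

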